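# Restack the honing kit on its sloped rack

## Task

Put the nib-honing kit back on the sloped rack as one neat stack, centred on the bed and straight along it, every piece lying flat with its low end pushed home against the backstop: first the long stone, then the short stone on top of it. Then slide the thin steel plate along its channel until it sticks out over the channel's near end by about two fifths of its length, pick it up by that overhanging end and lay it on top of the stack, also against the backstop. Leave the other things on the desk where they are.

Things in the scene. Friction and masses are not known exactly. Their poses are not given: they have to be found in the camera images.
- rack_bed: Pale-wood bed of the fixed rack, 200 x 90 mm, no sides, falling 0.28 rad away from the robot to a backstop board across its low end (48 mm high square to the bed, 10 mm thick). Surface 24 mm above the desk at the low end, 79 mm at the high end. Origin: on the surface, mid-width, at the backstop's face. +x runs down the slope into the backstop (bed: x -0.200 to 0), y across, z square out of the surface.
- long_stone_c (a point): Centre (half-way up) of the long honing stone, a plain grey-beige rectangular slab 180 x 56 x 16 mm, about 0.36 kg, loose, lying flat on the desk. x along its length, y across its width, z up through its thickness.
- short_stone_c (a point): Centre (half-way up) of the short honing stone, a slab of the same stone 140 x 56 x 12 mm, about 0.2 kg, loose, lying flat on the desk. x along its length, y across its width, z up through its thickness. The two stones may lie in either place.
- plate_c (a point): Centre (half-way up) of the thin steel flattening plate, 120 x 66 x 4 mm, about 0.24 kg, loose, lying flat on the channel's floor between its side walls. x along its length, y across its width, z up through its thickness. Free to slide along the channel.
- channel: Brown wooden holder fixed to the desk: block 200 x 84 mm with a flat floor 40 mm above the desk; along both long sides a wall 7 mm thick, 12 mm high above the floor, leaving a channel 70 mm wide, open at both ends. Origin: centre of its underside. x along the channel: near end (towards the robot) at x = -0.100, far end at +0.100; y across; z up.
- lap_disc: Bystander: round white lapping stone, 84 mm across, 22 mm high; origin at the centre of its underside.
- jig: Bystander: brass feed-setting jig, 45 x 85 mm, 38 mm high; origin at the centre of its underside.
- pen_rest: Bystander: hexagonal walnut pen rest, 64 mm across the flats, 22 mm high; origin at the centre of its underside.
- barrel: Bystander: vermilion urushi pen barrel lying on the desk, 128 mm long, 15 mm thick; origin at its middle, on the desk.

How it is judged (in metres and radians):
On the way, in this order (a step that is already met when the one before it is completed fails the run):
1. the long stone lies flat on the bed against the backstop (x of long_stone_c in the frame of rack_bed above -0.096 m and y of long_stone_c in the frame of rack_bed between -0.015 and 0.015 m and z of long_stone_c in the frame of rack_bed between 0.004 and 0.012 m and angle between the z axis of long_stone_c and the z axis of rack_bed, either way round below 0.06 rad and angle between the x axis of long_stone_c and the x axis of rack_bed, either way round below 0.14 rad), for 0.2 s.
2. the short stone lies flat on the long stone against the backstop (all of step 1 and x of short_stone_c in the frame of rack_bed above -0.076 m and y of short_stone_c in the frame of rack_bed between -0.015 and 0.015 m and z of short_stone_c in the frame of rack_bed between 0.018 and 0.026 m and angle between the z axis of short_stone_c and the z axis of rack_bed, either way round below 0.06 rad and angle between the x axis of short_stone_c and the x axis of rack_bed, either way round below 0.14 rad), for 0.2 s.
3. the thin plate, still flat on the channel's floor, overhangs its near end by 30 mm or more (x of plate_c in the frame of channel below -0.07 m and y of plate_c in the frame of channel between -0.006 and 0.006 m and z of plate_c in the frame of channel between 0.039 and 0.045 m and angle between plate_c's own z axis and vertical below 0.06 rad), for 0.2 s.
At the end, for the whole second after the job is handed in: Long stone on the bed, short stone on it and thin plate on top: each flat on the slope (within 0.06 rad, height within 4 mm), its low end within 6 mm of the backstop, its middle within 15 mm of the bed's centre line and turned less than 0.14 rad from it (all of step 2 and x of plate_c in the frame of rack_bed above -0.066 m and y of plate_c in the frame of rack_bed between -0.015 and 0.015 m and z of plate_c in the frame of rack_bed between 0.026 and 0.034 m and angle between the z axis of plate_c and the z axis of rack_bed, either way round below 0.06 rad and angle between the x axis of plate_c and the x axis of rack_bed, either way round below 0.14 rad); the robot touches nothing.
It fails at once if the round white lapping stone was moved more than 25 mm (distance of lap_disc from where it was at the start of the episode above 0.025 m).
It fails at once if the brass feed-setting jig was moved more than 25 mm (distance of jig from where it was at the start of the episode above 0.025 m).
It fails at once if the walnut pen rest was moved more than 25 mm (distance of pen_rest from where it was at the start of the episode above 0.025 m).
It fails at once if the vermilion pen barrel was moved more than 25 mm (distance of barrel from where it was at the start of the episode above 0.025 m).
It also fails if it takes over 72 s, if anything falls off the work surface, if the arm or the gripper's body presses on something with over 40 N, if the wrist force passes 120 N, or if a joint passes its speed limit or range.

## Robot

A 7-joint arm with a two-finger parallel gripper is mounted at the origin on the work surface. World frame = base frame: x ahead of the robot, y to its left, z up, the work surface at z = 0. Lengths are in mm, angles in rad, forces in N, time in s.
With the tool pointing down it reaches from about 425 to 975 mm from the base axis. Payload 16.7 kg.
Tool frame: the origin (TCP) lies on the centre line of the jaws, within the pads' length; the fingertips stand 17 mm ahead of it and the grasp point (between the pads) lies 2 mm behind it; z points along the fingers, y is the line along which they close (so a half turn about z gives the same grasp; the last joint's range is limited). The gripper opens to 85 mm and grips with 20 to 120 N. Pads are 22 mm wide; open, the fingers measure 114 mm over their backs; the gripper's body (76 mm by 85 mm) begins 54 mm behind the grasp point. The pads swing forward as they close: fully open they stand 13 mm farther back than shut.
Start: joints at [1.129, 0.426, 0.074, 1.606, -0.034, 1.111, -0.067], TCP at [194.15, -646.439, 248.302] pointing down, gripper open.
Joint ranges: [-2.85, 2.85], [-0.5, 2.14], [-1.23, 1.37], [0.21, 2.46], [-1.02, 4.16], [0.16, 2.05], [-2.73, 2.73]. Speed limits (rad/s): [1.89, 1.89, 2.39, 2.39, 3.01, 3.01, 3.01].

## Interface

Orientations are given as a 3x3 rotation matrix whose columns are the frame's x, y, z axes.
In Python, from cell import * gives the robot as it stands. The module is installed in compiled form; this text tells all that it offers.
- The arm moves only by the tool send_rows, never from a script. Its argument "increments" is a list of rows, each an object of numbers: "x", "y", "z": the shift along the tool's x, y, z in units of 10 cm (1.0 is 10 cm); "ax", "ay", "az": the turn, a rotation vector about the tool's x, y, z in units of 2 pi rad (1.0 is 2 pi rad). In form: [{"x": .., "y": .., "z": .., "ax": .., "ay": .., "az": ..}, ...]. A call has 1 to 5 rows; each row is the pose to reach, as a shift and turn from the pose commanded when the call began, along the tool's axes at that moment, turning the shorter way round; what a row does not reach only later rows make up. A row lasts 1/8 s, in which the tool goes at most 62.5 mm and 10.7 degrees, less where a joint would pass 70% of its speed; a pose out of reach is approached as far as the arm can. A call with a number of a shift or a turn outside -1 to 1 is refused whole. A call with a gripper value outside its range is refused whole. "claw" is the opening, from 0 (shut) to 1 (fully open), set as the call begins (left out, the last holds). The fingers move at their own pace and stop on an object; the grip force is fixed at half the most. Time passes only in rows, so rows that repeat a pose let the fingers close. It gives the time, the measured TCP pose, the force, the opening and the grip force at its end, in the units of the state.
- state(): the state, without advancing time (a new reading comes with each control period).
- capture(name): name is "side" or "top"; returns (picture, depth): 384x512x3 uint8, blue, green, red; 384x512 float32, mm along the optical axis (not along the pixel's ray), 0 where there is no reading.
- camera_model(name): a dict with "mtx" (3x3 intrinsics, pixels), "R" (3x3) and "t" (3): a world point X has camera coordinates R X + t. Camera axes: x right, y down, z forward; pixel columns grow to the right and rows downward; lengths in mm; the calibration is good to about 2 mm. A picture is of the moment at which its call begins. camera_model takes no time and is no camera call.
- close_job(): hands the job in; it is judged then, once.
The state is a dict: "clock": time; "joint_positions": joint angles; "joint_velocities": joint speeds; "tau": joint torques, N m; "tcp_pos": TCP position; "eef_rot": TCP orientation; "ft_force": force on the tool from outside, world axes, zero at the start; "moment": the same for the moment, N m; "gripper_width": finger opening in mm; "gripper_force": force on a finger pad.
Only numpy, scipy, OpenCV 4.12 (cv2) and the standard library are available. Lean on these libraries where they do the work, as an engineer would, in place of code of your own. Each camera call takes 0.05 s, during which the arm holds its last target. There are 200 camera calls.

## Working session

There is one attempt and no reset: what is moved stays moved. The work goes in short steps, Python scripts to look and compute and a tool call to move; the robot and the scene stay as the last step left them, time stands still between calls to the robot, and variables do not carry over. Pictures are saved under pics/ and viewed, at most 10 in all, crops included, and the job is handed in when it is done.

Besides the shell and the picture viewer there is one more tool, called by a JSON object that holds its "method" and its "body". send_rows: Moves the arm, as the interface text tells. Its arguments: {"type":"object","properties":{"increments":{"type":"array","items":{"type":"object","properties":{"x":{"type":"number"},"y":{"type":"number"},"z":{"type":"number"},"ax":{"type":"number"},"ay":{"type":"number"},"az":{"type":"number"}}}},"claw":{"type":"number"}},"required":["increments"]}

```bash
mkdir -p pics; python3 - <<'E'
from cell import *
import cv2,numpy as np
for n in("top","side"):
    p,d=capture(n); cv2.imwrite(f"pics/{n}0.png",p); np.save(f"{n}0.npy",d)
    m=camera_model(n); print(n,m["mtx"].tolist(),m["R"].round(4).tolist(),m["t"].round(1).tolist())
s=state();print(s["clock"],s["eef_rot"].round(3).tolist() if hasattr(s["eef_rot"],'round') else s["eef_rot"],s["gripper_width"])
E
```

```text
top [[351.17432969582177, 0.0, 249.93465606213775], [0.0, 351.17432969582177, 199.00047285709223], [0.0, 0.0, 1.0]] [[-0.02, -0.9992, -0.0345], [-0.99, 0.0246, -0.1391], [0.1398, 0.0313, -0.9897]] [5.9, 630.0, 1014.0]
side [[349.30434448619036, 0.0, 256.4437755299761], [0.0, 349.30434448619036, 191.99270928936116], [0.0, 0.0, 1.0]] [[0.9958, -0.0899, 0.015], [-0.031, -0.4888, -0.8718], [0.0858, 0.8677, -0.4896]] [-599.8, 55.4, 960.0]
0.1 [[0.958, 0.288, -0.0], [0.288, -0.958, 0.001], [-0.0, -0.001, -1.0]] 85.46620144482448
```

View pics/top0.png

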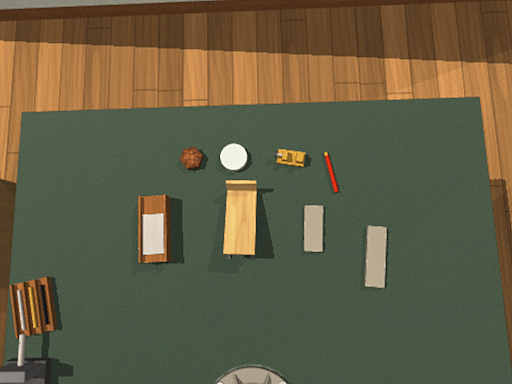

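View pics/side0.png

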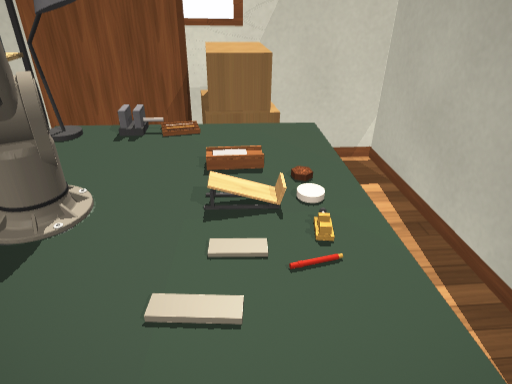

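Top view: short stone at about (314,229), long stone at (375,257), rack at (240,217) with its backstop at row 186, channel at (153,230) with the pale plate at (153,234). Bystanders are along rows 155–170. The side view agrees. Measuring next.

```bash
cat >h.py <<'E'
from cell import *
import cv2,numpy as np
def cloud(n,d):
    m=camera_model(n);v,u=np.mgrid[:384,:512]
    c=np.stack([u,v,np.ones_like(u)],-1)@np.linalg.inv(m["mtx"]).T*d[...,None]
    return (c-np.array(m["t"]))@np.array(m["R"])
def rays(n,uv,z):
    m=camera_model(n);R=np.array(m["R"]);C=-R.T@np.array(m["t"])
    r=np.c_[np.array(uv,float).reshape(-1,2),np.ones(len(np.array(uv).reshape(-1,2)))]@np.linalg.inv(m["mtx"]).T@R
    return C+r*((z-C[2])/r[:,2])[:,None]
def big(mask):
    cs,_=cv2.findContours(mask.astype(np.uint8),cv2.RETR_EXTERNAL,cv2.CHAIN_APPROX_NONE)
    return max(cs,key=cv2.contourArea)
def rect(mask,z,n="top"):
    "outline on plane z, widened by half a pixel each side"
    v,u=np.nonzero(mask)
    q=np.concatenate([np.c_[u+a,v+b] for a in(-.5,.5) for b in(-.5,.5)])
    P=rays(n,q,z)[:,:2].astype(np.float32);(c,s,a)=cv2.minAreaRect(P)
    M=np.c_[u,v].mean(0);mc=rays(n,[M],z)[0,:2]
    b=cv2.boxPoints((c,s,a));e=b[1]-b[0];f=b[2]-b[1];e=e if np.hypot(*e)>np.hypot(*f) else f
    e=e*np.sign(e[0]); return np.round(c,1),mc.round(1),np.round(sorted(s),1),round(float(np.arctan2(e[1],e[0])),3)
E
python3 - <<'E'
from h import *
p=cv2.imread("pics/top0.png");d=np.load("top0.npy");W=cloud("top",d);hsv=cv2.cvtColor(p,cv2.COLOR_BGR2HSV)
for q in((314,229),(375,257),(153,234),(240,225),(166,230),(234,156),(60,250)): print(q,hsv[q[1],q[0]],W[q[1],q[0]].round(1))
def box(m,x0,x1,y0,y1):
    o=np.zeros_like(m);o[y0:y1,x0:x1]=m[y0:y1,x0:x1];return o
z=W[...,2]
for nm,b,zt,zl in(("short",(295,335,195,262),12,7),("long",(355,400,215,298),16,9)):
    m=box((z>zl)&(d>0)&(hsv[...,1]<90)&(hsv[...,2]>90),*b);print(nm,m.sum(),rect(m,zt),np.median(z[m]))
m=box((hsv[...,1]<60)&(hsv[...,2]>120),138,172,190,265);print("plate",m.sum(),rect(m,44),np.median(z[m]))
m=box((z>45)&(z<60),130,180,185,270);print("chan",m.sum(),rect(m,52),np.median(z[m]))
m=box((z>18),215,270,176,262)
P=W[m];bed=box((z>18),228,252,200,250);B=W[bed]
A=np.linalg.lstsq(np.c_[B[:,:2],np.ones(len(B))],B[:,2],rcond=None)[0];print("plane",A,np.hypot(A[0],A[1]),np.arctan2(A[1],A[0]))
r=P[:,2]-P[:,:2]@A[:2]-A[2]
b=P[abs(r)<5];print("bed",cv2.minAreaRect(b[:,:2].astype(np.float32)),b.min(0),b.max(0))
k=P[r>20];print("stop",len(k),k.min(0),k.max(0),k.mean(0),cv2.minAreaRect(k[:,:2].astype(np.float32)))
E
```

```text
(314, 229) [ 21  51 186] [ 537.2 -200.7   12.7]
(375, 257) [ 20  57 187] [ 449.7 -377.6   15.8]
(153, 234) [ 18  28 221] [531.  283.6  48. ]
(240, 225) [ 18 138 227] [551.6  22.4  54.6]
(166, 230) [ 13 179 135] [542.1 244.8  47. ]
(234, 156) [ 34  17 242] [771.1  39.9  19.5]
(60, 250) [48 53 86] [489.6 591.6   0.8]
short 834 (array([ 539.4, -198.1]), array([ 539.9, -197. ]), array([ 58.2, 141.1]), -0.041) 11.805530506068935
long 1167 (array([ 451.9, -377.5]), array([ 450.3, -377.8]), array([ 60.8, 182.5]), -0.107) 15.523149539131591
plate 850 (array([532.8, 285.7]), array([532.4, 285. ]), array([ 67.2, 123.8]), 0.032) 44.324251427594106
chan 730 (array([548.7, 285.4]), array([539.1, 285.9]), array([ 88.1, 200.9]), 0.025) 48.52989732747687
plane [-3.47242944e-01 -2.40916337e-01  2.54174875e+02] 0.4226326346327622 -2.535041483305932
bed ((564.1387939453125, 25.698802947998047), (63.14720916748047, 206.24026489257812), 78.31985473632812) [467.68692649 -23.86057396  19.67723856] [660.29720798  71.70340533  81.97005295]
stop 258 [482.01249763 -41.37767066  30.98662378] [ 682.24611223   64.09501644 1091.33845315] [660.75442333  17.52757899 120.84507888] ((581.866943359375, 12.003986358642578), (207.79867553710938, 90.00952911376953), 4.708529949188232)
```

```bash
python3 - <<'E'
from h import *
p=cv2.imread("pics/top0.png");d=np.load("top0.npy");W=cloud("top",d);hsv=cv2.cvtColor(p,cv2.COLOR_BGR2HSV)
z=W[...,2];m=np.zeros(z.shape,bool)
m[176:260,218:266]=True; m&=(z>18)&(z<95)
def pl(mm):
    B=W[mm]
    for _ in range(8):
        A=np.linalg.lstsq(np.c_[B[:,:2],np.ones(len(B))],B[:,2],rcond=None)[0]
        B=B[abs(B[:,2]-B[:,:2]@A[:2]-A[2])<4]
    return A,len(B)
c=np.zeros_like(m);c[200:248,232:250]=1
A,n=pl(m&c);s=np.hypot(*A[:2]);print(A,n,np.arctan(s),np.arctan2(-A[1],-A[0]))
print("col",[(r,round(float(z[r,240]),1),W[r,240].round(0)[0],hsv[r,240].tolist()) for r in range(177,262,2)])
print("row",[(c,round(float(z[225,c]),1),W[225,c].round(1)[1],hsv[225,c].tolist()) for c in range(220,262)])
# edges per row by color -> y of mid line
br=m&(hsv[...,2]>190)&(hsv[...,1]<175)
L=[]
for r in range(196,250):
    cc=np.nonzero(br[r])[0]
    if len(cc)<15: continue
    m_=camera_model("top");R=np.array(m_["R"]);C=-R.T@np.array(m_["t"])
    o=[]
    for u in(cc.min()-.5,cc.max()+.5):
        g=R.T@np.linalg.inv(m_["mtx"])@[u,r,1]; t=(A[0]*C[0]+A[1]*C[1]+A[2]-C[2])/(g[2]-A[0]*g[0]-A[1]*g[1]);o.append(C+t*g)
    L.append([*((o[0]+o[1])/2),np.hypot(*(o[0]-o[1])[:2])])
L=np.array(L);f=np.polyfit(L[:,0],L[:,1],1);print("mid",f,np.polyval(f,[470,560,655]),np.median(L[:,3]),L[[0,-1]])
E
```

```text
[-2.86682260e-01  1.48536649e-02  2.12842207e+02] 837 0.27954965234742546 -0.05176600278890642
col [(177, 0.6, np.float64(707.0), [48, 62, 95]), (179, -1.0, np.float64(701.0), [74, 80, 80]), (181, 70.3, np.float64(681.0), [22, 118, 254]), (183, 70.4, np.float64(675.0), [19, 125, 213]), (185, 58.8, np.float64(671.0), [17, 139, 136]), (187, 49.0, np.float64(667.0), [17, 136, 146]), (189, 35.3, np.float64(663.0), [18, 138, 137]), (191, 25.7, np.float64(658.0), [17, 142, 226]), (193, 29.4, np.float64(651.0), [17, 138, 225]), (195, 30.1, np.float64(645.0), [17, 135, 225]), (197, 24.7, np.float64(640.0), [19, 132, 240]), (199, 29.8, np.float64(633.0), [19, 137, 239]), (201, 31.6, np.float64(626.0), [19, 136, 240]), (203, 34.1, np.float64(620.0), [19, 135, 241]), (205, 34.7, np.float64(614.0), [20, 133, 241]), (207, 41.7, np.float64(607.0), [19, 132, 241]), (209, 39.4, np.float64(601.0), [19, 133, 242]), (211, 45.0, np.float64(594.0), [18, 136, 238]), (213, 43.2, np.float64(588.0), [19, 133, 239]), (215, 48.7, np.float64(582.0), [19, 134, 236]), (217, 49.7, np.float64(576.0), [18, 135, 235]
[... 2516 characters left out ...]
t64(-10.2), [19, 132, 240]), (252, 53.6, np.float64(-13.1), [18, 135, 238]), (253, 57.2, np.float64(-16.1), [18, 139, 237]), (254, 56.8, np.float64(-19.0), [20, 129, 254]), (255, -0.1, np.float64(-20.9), [19, 131, 196]), (256, 0.8, np.float64(-24.0), [83, 111, 39]), (257, 1.2, np.float64(-27.1), [58, 65, 55]), (258, -3.2, np.float64(-30.2), [58, 69, 52]), (259, -0.2, np.float64(-33.3), [54, 46, 56]), (260, -2.4, np.float64(-36.4), [53, 77, 43]), (261, -1.2, np.float64(-39.5), [47, 44, 52])]
mid [-3.83863421e-02  4.47303800e+01] [26.68879922 23.23402843 19.58732593] 89.20808366418083 [[642.03135346  19.50343901  29.07290487  88.91164825]
 [481.51534771  26.57509725  75.19503616  86.18172486]]
```

{"method": "send_rows", "body": {"increments": [{"z": -0.1}], "claw": 1}}

```text
validation failed for argument at $.in...
```

```bash
cat >>h.py <<'E'
from scipy.spatial.transform import Rotation as Ro
def tool(yaw,pitch=0):
    c,s=np.cos(yaw),np.sin(yaw)
    D=np.array([[c,s,0],[s,-c,0],[0,0,-1.]])       # tool x ahead, z down
    Y=Ro.from_euler('z',yaw).as_matrix()
    return Y@Ro.from_euler('y',pitch).as_matrix()@Y.T@D
def inc(p,R):
    s=state();R0=np.array(s["eef_rot"]);
    print("at",np.round(s["tcp_pos"],1),"t",round(s["clock"],2),"shift/10cm",(R0.T@(np.array(p)-s["tcp_pos"])/100).round(3),"turn/2pi",(Ro.from_matrix(R0.T@R).as_rotvec()/2/np.pi).round(4),"F",np.round(s["ft_force"],1),"w",round(s["gripper_width"],1))
    print("world d",np.round(np.array(p)-s["tcp_pos"],1),"new-frame shift",(np.array(R).T@(np.array(p)-s["tcp_pos"])/100).round(3))
def axis(mask,z,n="top"):
    v,u=np.nonzero(mask);P=rays(n,np.c_[u,v],z)[:,:2];w,V=np.linalg.eigh(np.cov(P.T));e=V[:,1]*np.sign(V[0,1]);return P.mean(0).round(1),round(float(np.arctan2(e[1],e[0])),3),np.sqrt(12*w).round(1)
E
python3 - <<'E'
from h import *
p=cv2.imread("pics/top0.png");hsv=cv2.cvtColor(p,cv2.COLOR_BGR2HSV)
g=(hsv[...,1]<90)&(hsv[...,2]>130)
def box(m,x0,x1,y0,y1):
    o=np.zeros_like(m);o[y0:y1,x0:x1]=m[y0:y1,x0:x1];return o
print("short",axis(box(g,295,335,195,262),12));print("long",axis(box(g,355,400,215,298),16))
print("plate",axis(box(g,138,172,190,265),44))
y=axis(box(g,355,400,215,298),16)[1]
inc([451,-377.6,120],tool(y))
E
```

```text
short (array([ 540.7, -198. ]), -0.043, array([ 57.2, 140.8]))
long (array([ 451.8, -379.5]), -0.11, array([ 57.5, 180.7]))
plate (array([532.6, 285. ]), 0.018, array([ 63.9, 122.1]))
at [ 194.1 -646.1  247.7] t 0.1 shift/10cm [ 3.234 -1.831  1.279] turn/2pi [-0.0002  0.0001  0.0639] F [-0.4  0.4 -0.9] w 85.5
world d [ 256.9  268.5 -127.7] new-frame shift [ 2.259 -2.951  1.277]
```

{"method": "send_rows", "body": {"increments": [{"x": 0,"y": 0,"z": 0,"ax": 0,"ay": 0,"az": 0.06},{"x": 0,"y": 0,"z": 0,"ax": 0,"ay": 0,"az": 0.06},{"x": 0,"y": 0,"z": 0,"ax": 0,"ay": 0,"az": 0.06}], "claw": 1.0}}

```text
clock: 0.48
tcp_pos: [194.3, -646.2, 247.9]
eef_rot: [[0.996, -0.084, -0.0], [-0.084, -0.996, 0.001], [-0.001, -0.001, -1.0]]
ft_force: [-0.5, 0.1, -0.1]
gripper_width: 85.6
gripper_force: 0.0
```

{"method": "send_rows", "body": {"increments": [{"x": 0.38,"y": -0.49,"z": 0.2,"ax": 0,"ay": 0,"az": 0.004},{"x": 0.75,"y": -0.98,"z": 0.42,"ax": 0,"ay": 0,"az": 0.004},{"x": 0.75,"y": -0.98,"z": 0.42,"ax": 0,"ay": 0,"az": 0.004}]}}

```text
clock: 0.85
tcp_pos: [280.7, -551.1, 204.7]
eef_rot: [[0.995, -0.099, -0.0], [-0.099, -0.995, 0.003], [-0.0, -0.003, -1.0]]
ft_force: [-1.3, -0.7, 0.4]
gripper_width: 85.7
gripper_force: 0.0
```

{"method": "send_rows", "body": {"increments": [{"x": 0.38,"y": -0.49,"z": 0.2,"ax": 0,"ay": 0,"az": 0},{"x": 0.75,"y": -0.98,"z": 0.42,"ax": 0,"ay": 0,"az": 0},{"x": 0.75,"y": -0.98,"z": 0.42,"ax": 0,"ay": 0,"az": 0}]}}

```text
clock: 1.23
tcp_pos: [365.3, -462.4, 163.0]
eef_rot: [[0.995, -0.1, -0.001], [-0.1, -0.995, 0.003], [-0.001, -0.003, -1.0]]
ft_force: [0.2, -1.2, 0.5]
gripper_width: 85.6
gripper_force: 0.0
```

{"method": "send_rows", "body": {"increments": [{"x": 0.38,"y": -0.49,"z": 0.2,"ax": 0,"ay": 0,"az": 0},{"x": 0.75,"y": -0.98,"z": 0.42,"ax": 0,"ay": 0,"az": 0},{"x": 0.75,"y": -0.98,"z": 0.42,"ax": 0,"ay": 0,"az": 0}]}}

```text
clock: 1.6
tcp_pos: [450.2, -373.6, 121.1]
eef_rot: [[0.995, -0.101, -0.001], [-0.101, -0.995, 0.002], [-0.001, -0.002, -1.0]]
ft_force: [-0.9, 0.2, -0.3]
gripper_width: 85.5
gripper_force: 0.0
```

```bash
python3 -c "
from h import *
inc([451.5,-378.5,60],tool(-.11))"
```

```text
at [ 450.2 -373.6  121.1] t 1.6 shift/10cm [0.018 0.048 0.611] turn/2pi [-0.0003  0.0001  0.0014] F [-0.9  0.2 -0.3] w 85.5
world d [  1.3  -4.9 -61.1] new-frame shift [0.018 0.047 0.611]
```

{"method": "send_rows", "body": {"increments": [{"x": 0.02,"y": 0.045,"z": 0.4,"ax": 0,"ay": 0,"az": 0.001},{"x": 0.02,"y": 0.045,"z": 0.75,"ax": 0,"ay": 0,"az": 0.001},{"x": 0.02,"y": 0.045,"z": 0.9,"ax": 0,"ay": 0,"az": 0.001},{"x": 0.02,"y": 0.045,"z": 0.94,"ax": 0,"ay": 0,"az": 0.001}], "claw": 0.88}}

```text
clock: 2.1
tcp_pos: [448.9, -382.3, 28.1]
eef_rot: [[0.993, -0.116, -0.001], [-0.116, -0.993, 0.0], [-0.001, -0.0, -1.0]]
ft_force: [1.1, 0.9, -0.6]
gripper_width: 75.2
gripper_force: 0.0
```

{"method": "send_rows", "body": {"increments": [{"x": 0,"y": 0,"z": 0.02,"ax": 0,"ay": 0,"az": 0},{"x": 0,"y": 0,"z": 0.04,"ax": 0,"ay": 0,"az": 0}]}}

```text
clock: 2.35
tcp_pos: [449.9, -382.1, 25.3]
eef_rot: [[0.993, -0.116, 0.001], [-0.116, -0.993, -0.001], [0.001, 0.001, -1.0]]
ft_force: [0.6, 0.3, 0.4]
gripper_width: 75.1
gripper_force: 0.0
```

```bash
python3 -c "
from h import *
p,d=capture('side');cv2.imwrite('pics/s1.png',cv2.resize(p[200:340,100:320],None,fx=3.5,fy=3.5))
inc([451.5,-378.5,20],tool(-.11))"
```

```text
at [ 449.8 -381.9   25. ] t 2.4 shift/10cm [ 0.013 -0.036  0.05 ] turn/2pi [ 0.0001 -0.0002 -0.001 ] F [-0.6  0.6 -0.7] w 75.3
world d [ 1.7  3.4 -5. ] new-frame shift [ 0.013 -0.036  0.05 ]
```

View pics/s1.png

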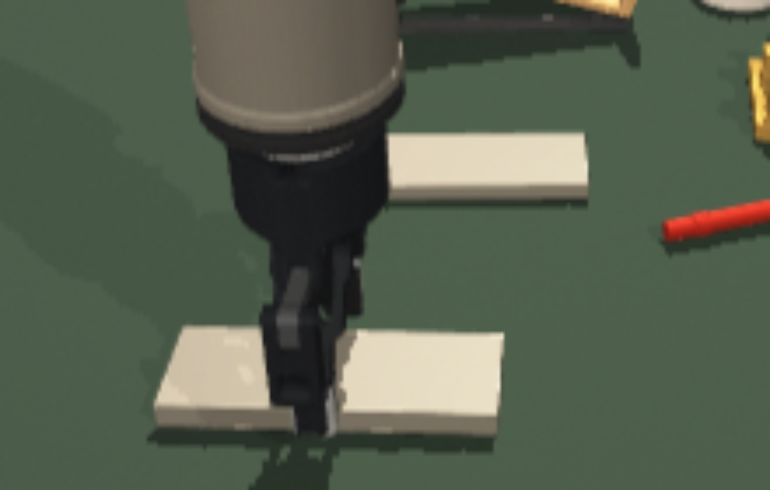

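The fingers straddle the long stone in the middle, tips a few mm above the desk (crop (315,432)); closing.

{"method": "send_rows", "body": {"increments": [{"x": 0.01,"y": -0.03,"z": 0.01,"ax": 0,"ay": 0,"az": 0},{"x": 0.01,"y": -0.03,"z": 0.01,"ax": 0,"ay": 0,"az": 0}]}}

```text
clock: 2.65
tcp_pos: [451.0, -378.4, 23.5]
eef_rot: [[0.993, -0.116, 0.0], [-0.116, -0.993, 0.0], [0.0, -0.0, -1.0]]
ft_force: [0.3, 0.2, 0.4]
gripper_width: 75.2
gripper_force: 0.0
```

{"method": "send_rows", "body": {"increments": [{"x": 0,"y": 0,"z": 0,"ax": 0,"ay": 0,"az": 0},{"x": 0,"y": 0,"z": 0,"ax": 0,"ay": 0,"az": 0},{"x": 0,"y": 0,"z": 0,"ax": 0,"ay": 0,"az": 0},{"x": 0,"y": 0,"z": 0,"ax": 0,"ay": 0,"az": 0},{"x": 0,"y": 0,"z": 0,"ax": 0,"ay": 0,"az": 0}], "claw": 0}}

```text
clock: 3.28
tcp_pos: [450.8, -378.9, 24.0]
eef_rot: [[0.993, -0.116, 0.0], [-0.116, -0.993, -0.0], [0.0, 0.0, -1.0]]
ft_force: [-1.9, 2.3, 11.5]
gripper_width: 54.2
gripper_force: 61.0
```

{"method": "send_rows", "body": {"increments": [{"x": 0,"y": 0,"z": -0.3,"ax": 0,"ay": 0,"az": 0},{"x": 0,"y": 0,"z": -0.8,"ax": 0,"ay": 0,"az": 0},{"x": 0,"y": 0,"z": -1,"ax": 0,"ay": 0,"az": 0},{"x": 0,"y": 0,"z": -1,"ax": 0,"ay": 0,"az": 0}]}}

```text
clock: 3.78
tcp_pos: [451.2, -379.1, 124.5]
eef_rot: [[0.993, -0.116, 0.002], [-0.116, -0.993, -0.001], [0.002, 0.001, -1.0]]
ft_force: [0.4, -0.3, -4.9]
gripper_width: 53.6
gripper_force: 66.3
```

{"method": "send_rows", "body": {"increments": [{"x": 0,"y": 0,"z": -0.4,"ax": 0,"ay": 0,"az": 0},{"x": 0,"y": 0,"z": -0.4,"ax": 0,"ay": 0,"az": 0}]}}

```text
clock: 4.03
tcp_pos: [451.4, -379.2, 164.2]
eef_rot: [[0.993, -0.117, 0.002], [-0.117, -0.993, -0.001], [0.002, 0.001, -1.0]]
ft_force: [0.3, -0.5, -5.1]
gripper_width: 53.6
gripper_force: 66.3
```

```bash
python3 - <<'E'
from h import *
p,d=capture('top');cv2.imwrite('pics/t2.png',p)
yaw=-.04;c=np.array([np.cos(yaw)*np.cos(.28),np.sin(yaw)*np.cos(.28),-np.sin(.28)])
n=np.array([np.sin(.28)*np.cos(yaw),np.sin(.28)*np.sin(yaw),np.cos(.28)]);O=np.array([660,19.5,24])
print(tool(yaw,.28).round(3).tolist())
# TCP above stone centre: grasp TCP was ~24 above desk => 16 above stone centre
inc(O-c*102+n*(24+40),tool(yaw,.28))
E
```

```text
[[0.96, -0.04, -0.276], [-0.038, -0.999, 0.011], [-0.276, 0.0, -0.961]]
at [ 450.7 -378.7  162.7] t 4.08 shift/10cm [ 0.814 -4.137  0.491] turn/2pi [-0.0017 -0.0446 -0.0121] F [-0.   0.3 -4.4] w 53.6
world d [129.  401.4 -49. ] new-frame shift [ 1.22  -4.062  0.159]
```

View pics/t2.png

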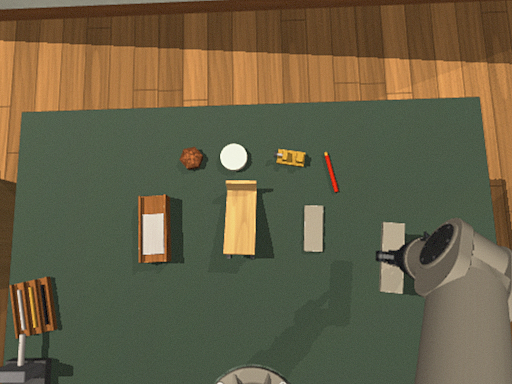

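The stone is held at its middle (gripper at pixel (392,257)) and lifted; everything else is unmoved. On to the rack.

{"method": "send_rows", "body": {"increments": [{"x": 0.1,"y": -0.5,"z": 0,"ax": 0,"ay": 0,"az": 0},{"x": 0.2,"y": -1,"z": 0,"ax": 0,"ay": 0,"az": 0}]}}

```text
clock: 4.32
tcp_pos: [481.4, -280.4, 161.1]
eef_rot: [[0.993, -0.118, -0.003], [-0.118, -0.993, 0.001], [-0.003, -0.001, -1.0]]
ft_force: [0.8, 0.4, -3.9]
gripper_width: 53.4
gripper_force: 66.3
```

{"method": "send_rows", "body": {"increments": [{"x": 0.1,"y": -0.5,"z": 0,"ax": 0,"ay": 0,"az": 0},{"x": 0.2,"y": -1,"z": 0,"ax": 0,"ay": 0,"az": 0}]}}

```text
clock: 4.58
tcp_pos: [513.1, -182.9, 161.3]
eef_rot: [[0.993, -0.116, -0.003], [-0.116, -0.993, 0.001], [-0.003, -0.001, -1.0]]
ft_force: [0.3, -0.4, -3.7]
gripper_width: 53.5
gripper_force: 66.3
```

{"method": "send_rows", "body": {"increments": [{"x": 0.1,"y": -0.5,"z": 0,"ax": 0,"ay": 0,"az": 0},{"x": 0.2,"y": -1,"z": 0,"ax": 0,"ay": 0,"az": 0}]}}

```text
clock: 4.82
tcp_pos: [544.6, -86.0, 161.3]
eef_rot: [[0.993, -0.116, -0.003], [-0.116, -0.993, 0.0], [-0.003, -0.0, -1.0]]
ft_force: [0.8, -1.2, -4.7]
gripper_width: 53.4
gripper_force: 66.3
```

{"method": "send_rows", "body": {"increments": [{"x": 0.1,"y": -0.5,"z": 0,"ax": 0,"ay": 0,"az": 0},{"x": 0.2,"y": -1,"z": 0,"ax": 0,"ay": 0,"az": 0},{"x": 0.2,"y": -1,"z": 0,"ax": 0,"ay": 0,"az": 0}]}}

```text
clock: 5.2
tcp_pos: [576.6, 14.0, 161.1]
eef_rot: [[0.994, -0.11, -0.002], [-0.11, -0.994, 0.002], [-0.003, -0.002, -1.0]]
ft_force: [0.8, -0.9, -4.7]
gripper_width: 53.8
gripper_force: 66.3
```

{"method": "send_rows", "body": {"increments": [{"x": 0,"y": 0,"z": 0,"ax": -0.0017,"ay": -0.0446,"az": -0.0121},{"x": 0,"y": 0,"z": 0,"ax": -0.0017,"ay": -0.0446,"az": -0.0121},{"x": 0,"y": 0,"z": 0,"ax": -0.0017,"ay": -0.0446,"az": -0.0121},{"x": 0,"y": 0,"z": 0,"ax": -0.0017,"ay": -0.0446,"az": -0.0121}]}}

```text
clock: 5.7
tcp_pos: [576.0, 8.8, 162.2]
eef_rot: [[0.96, -0.041, -0.276], [-0.04, -0.999, 0.011], [-0.276, 0.0, -0.961]]
ft_force: [-0.5, 0.2, -4.1]
gripper_width: 54.1
gripper_force: 66.3
```

```bash
cat >>h.py <<'E'
yaw=-.04;cx=np.array([np.cos(yaw)*np.cos(.28),np.sin(yaw)*np.cos(.28),-np.sin(.28)])
cn=np.array([np.sin(.28)*np.cos(yaw),np.sin(.28)*np.sin(yaw),np.cos(.28)]);cy=np.cross(cn,cx);O=np.array([660,19.5,24])
def bed(x,y,z): return O+cx*x+cy*y+cn*z
def inbed():
    s=state();q=np.array(s["tcp_pos"])-O;print("TCP in bed",np.round([q@cx,q@cy,q@cn],1))
E
python3 - <<'E'
from h import *
inbed();inc(bed(-97,0,44),tool(yaw,.28))
E
```

```text
TCP in bed [-118.5  -14.   109.7]
at [576.    8.8 162.2] t 5.7 shift/10cm [ 0.215 -0.14   0.657] turn/2pi [-0.      0.     -0.0002] F [-0.5  0.2 -4.1] w 54.1
world d [  3.   13.9 -69.1] new-frame shift [ 0.215 -0.14   0.657]
```

{"method": "send_rows", "body": {"increments": [{"x": 0.2,"y": -0.14,"z": 0.3,"ax": 0,"ay": 0,"az": 0},{"x": 0.2,"y": -0.14,"z": 0.65,"ax": 0,"ay": 0,"az": 0},{"x": 0.2,"y": -0.14,"z": 0.65,"ax": 0,"ay": 0,"az": 0}]}}

```text
clock: 6.08
tcp_pos: [576.2, 22.9, 93.8]
eef_rot: [[0.959, -0.04, -0.279], [-0.039, -0.999, 0.011], [-0.28, 0.001, -0.96]]
ft_force: [0.1, 0.0, -4.1]
gripper_width: 53.2
gripper_force: 66.3
```

{"method": "send_rows", "body": {"increments": [{"x": 0,"y": 0,"z": 0.08,"ax": 0,"ay": 0,"az": 0},{"x": 0,"y": 0,"z": 0.14,"ax": 0,"ay": 0,"az": 0},{"x": 0,"y": 0,"z": 0.14,"ax": 0,"ay": 0,"az": 0}]}}

```text
clock: 6.45
tcp_pos: [574.7, 23.3, 82.2]
eef_rot: [[0.96, -0.04, -0.276], [-0.039, -0.999, 0.011], [-0.276, -0.0, -0.961]]
ft_force: [0.2, -0.0, -4.8]
gripper_width: 53.6
gripper_force: 66.3
```

```bash
python3 - <<'E'
from h import *
p,d=capture('side');cv2.imwrite('pics/s3.png',cv2.resize(p[130:230,180:310],None,fx=6,fy=6,interpolation=cv2.INTER_CUBIC))
inbed();inc(bed(-90,0,24),tool(yaw,.28))
E
```

```text
TCP in bed [-98.    0.4  32.5]
at [574.9  23.3  82.3] t 6.5 shift/10cm [0.08  0.004 0.085] turn/2pi [-0. -0. -0.] F [-0.5  0.  -3.6] w 53.6
world d [  5.3  -0.6 -10.4] new-frame shift [0.08  0.004 0.085]
```

View pics/s3.png

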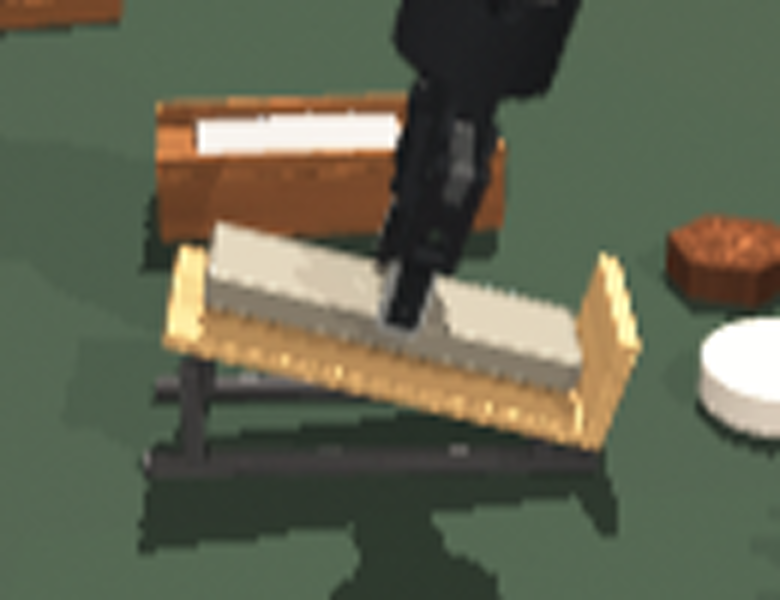

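The stone hovers parallel to the bed, low end (crop (580,370)) a few mm short of the backstop. Lowering until contact.

{"method": "send_rows", "body": {"increments": [{"x": 0.02,"y": 0,"z": 0.06,"ax": 0,"ay": 0,"az": 0},{"x": 0.02,"y": 0,"z": 0.06,"ax": 0,"ay": 0,"az": 0},{"x": 0.02,"y": 0,"z": 0.07,"ax": 0,"ay": 0,"az": 0},{"x": 0.02,"y": 0,"z": 0.07,"ax": 0,"ay": 0,"az": 0}]}}

```text
clock: 7.0
tcp_pos: [574.7, 23.4, 74.6]
eef_rot: [[0.96, -0.04, -0.277], [-0.039, -0.999, 0.011], [-0.277, -0.0, -0.961]]
ft_force: [-0.0, -0.0, -3.6]
gripper_width: 53.4
gripper_force: 66.3
```

{"method": "send_rows", "body": {"increments": [{"x": 0,"y": 0,"z": 0.01,"ax": 0,"ay": 0,"az": 0},{"x": 0,"y": 0,"z": 0.01,"ax": 0,"ay": 0,"az": 0}]}}

```text
clock: 7.25
tcp_pos: [574.5, 23.3, 73.8]
eef_rot: [[0.96, -0.04, -0.276], [-0.039, -0.999, 0.011], [-0.276, -0.0, -0.961]]
ft_force: [-0.1, -0.3, -2.3]
gripper_width: 53.6
gripper_force: 66.5
```

{"method": "send_rows", "body": {"increments": [{"x": 0,"y": 0,"z": 0.01,"ax": 0,"ay": 0,"az": 0},{"x": 0,"y": 0,"z": 0.01,"ax": 0,"ay": 0,"az": 0}]}}

```text
clock: 7.5
tcp_pos: [574.5, 23.4, 73.7]
eef_rot: [[0.96, -0.04, -0.276], [-0.039, -0.999, 0.011], [-0.276, -0.0, -0.961]]
ft_force: [-1.8, -0.4, 10.4]
gripper_width: 53.6
gripper_force: 67.8
```

{"method": "send_rows", "body": {"increments": [{"x": 0.02,"y": 0,"z": -0.01,"ax": 0,"ay": 0,"az": 0},{"x": 0.03,"y": 0,"z": -0.01,"ax": 0,"ay": 0,"az": 0},{"x": 0.03,"y": 0,"z": -0.01,"ax": 0,"ay": 0,"az": 0}]}}

```text
clock: 7.88
tcp_pos: [577.4, 23.2, 72.9]
eef_rot: [[0.96, -0.04, -0.276], [-0.039, -0.999, 0.011], [-0.277, -0.0, -0.961]]
ft_force: [-0.3, 0.6, 1.9]
gripper_width: 53.5
gripper_force: 67.0
```

{"method": "send_rows", "body": {"increments": [{"x": 0.01,"y": 0,"z": 0,"ax": 0,"ay": 0,"az": 0},{"x": 0.02,"y": 0,"z": 0,"ax": 0,"ay": 0,"az": 0}]}}

```text
clock: 8.12
tcp_pos: [579.1, 23.2, 72.4]
eef_rot: [[0.96, -0.04, -0.277], [-0.039, -0.999, 0.011], [-0.277, -0.0, -0.961]]
ft_force: [-6.4, 0.5, 8.7]
gripper_width: 53.7
gripper_force: 67.4
```

{"method": "send_rows", "body": {"increments": [{"x": 0.01,"y": 0,"z": 0,"ax": 0,"ay": 0,"az": 0},{"x": 0.01,"y": 0,"z": 0,"ax": 0,"ay": 0,"az": 0}]}}

```text
clock: 8.38
tcp_pos: [579.2, 23.2, 72.3]
eef_rot: [[0.96, -0.04, -0.279], [-0.038, -0.999, 0.011], [-0.279, 0.0, -0.96]]
ft_force: [-9.2, 0.2, 11.8]
gripper_width: 53.6
gripper_force: 67.8
```

```bash
python3 - <<'E'
from h import *
inbed();inc(bed(-90,0,24),tool(yaw,.28))
E
```

```text
TCP in bed [-91.1   0.5  24.1]
at [579.2  23.2  72.3] t 8.38 shift/10cm [0.011 0.005 0.001] turn/2pi [ 0.      0.0004 -0.    ] F [-9.2  0.2 11.8] w 53.6
world d [ 1.  -0.5 -0.4] new-frame shift [0.011 0.005 0.001]
```

{"method": "send_rows", "body": {"increments": [{"x": 0.01,"y": 0,"z": 0,"ax": 0,"ay": 0,"az": 0},{"x": 0.01,"y": 0,"z": 0,"ax": 0,"ay": 0,"az": 0}]}}

```text
clock: 8.62
tcp_pos: [579.3, 23.2, 72.3]
eef_rot: [[0.959, -0.04, -0.28], [-0.038, -0.999, 0.011], [-0.281, 0.0, -0.96]]
ft_force: [-15.0, 0.5, 20.0]
gripper_width: 53.5
gripper_force: 68.4
```

{"method": "send_rows", "body": {"increments": [{"x": 0,"y": 0,"z": 0,"ax": 0,"ay": 0,"az": 0},{"x": 0,"y": 0,"z": 0,"ax": 0,"ay": 0,"az": 0},{"x": 0,"y": 0,"z": 0,"ax": 0,"ay": 0,"az": 0}], "claw": 0.88}}

```text
clock: 9.0
tcp_pos: [581.3, 23.1, 71.6]
eef_rot: [[0.96, -0.04, -0.276], [-0.039, -0.999, 0.011], [-0.276, -0.0, -0.961]]
ft_force: [0.3, -0.3, -0.3]
gripper_width: 74.9
gripper_force: 0.0
```

{"method": "send_rows", "body": {"increments": [{"x": 0,"y": 0,"z": -0.2,"ax": 0,"ay": 0,"az": 0},{"x": 0,"y": 0,"z": -0.7,"ax": 0,"ay": 0,"az": 0},{"x": 0,"y": 0,"z": -0.9,"ax": 0,"ay": 0,"az": 0},{"x": 0,"y": 0,"z": -0.9,"ax": 0,"ay": 0,"az": 0}]}}

```text
clock: 9.5
tcp_pos: [607.1, 22.1, 159.6]
eef_rot: [[0.961, -0.04, -0.274], [-0.039, -0.999, 0.011], [-0.274, -0.0, -0.962]]
ft_force: [-1.3, 1.0, -0.7]
gripper_width: 75.2
gripper_force: 0.0
```

```bash
python3 - <<'E'
from h import *
p,d=capture('side');cv2.imwrite('pics/s4.png',cv2.resize(p[130:230,180:310],None,fx=6,fy=6,interpolation=cv2.INTER_CUBIC))
inbed();inc([540.2,-198,130],tool(-.043))
E
```

```text
TCP in bed [-88.9   0.4 114.2]
at [606.2  22.1 158.3] t 9.55 shift/10cm [-0.471  2.225  0.429] turn/2pi [0.     0.0445 0.0004] F [-0.2 -0.2 -0.6] w 74.8
world d [ -66.  -220.1  -28.3] new-frame shift [-0.565  2.227  0.283]
```

View pics/s4.png

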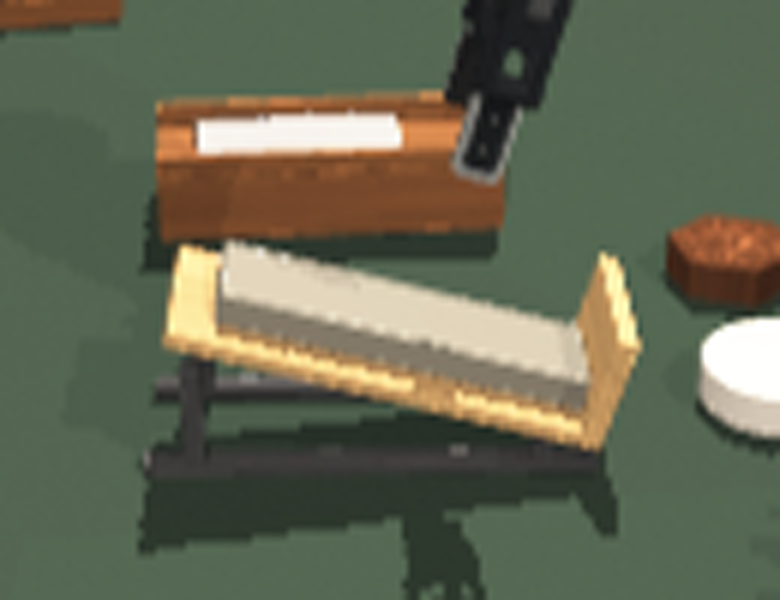

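The long stone lies flat, low end at crop (585,375) touching the backstop. Now the short stone.

{"method": "send_rows", "body": {"increments": [{"x": 0,"y": 0,"z": -0.1,"ax": 0,"ay": 0.0445,"az": 0},{"x": 0,"y": 0,"z": -0.1,"ax": 0,"ay": 0.0445,"az": 0},{"x": 0,"y": 0,"z": -0.1,"ax": 0,"ay": 0.0445,"az": 0}]}}

```text
clock: 9.93
tcp_pos: [607.1, 21.9, 167.4]
eef_rot: [[0.999, -0.04, -0.002], [-0.04, -0.999, -0.0], [-0.002, 0.0, -1.0]]
ft_force: [-0.3, 0.7, -0.3]
gripper_width: 74.8
gripper_force: 0.0
```

{"method": "send_rows", "body": {"increments": [{"x": -0.2,"y": 0.5,"z": 0,"ax": 0,"ay": 0,"az": 0},{"x": -0.3,"y": 1,"z": 0,"ax": 0,"ay": 0,"az": 0}]}}

```text
clock: 10.18
tcp_pos: [573.9, -77.5, 166.9]
eef_rot: [[0.999, -0.039, -0.004], [-0.039, -0.999, 0.001], [-0.004, -0.0, -1.0]]
ft_force: [0.6, -0.7, 0.0]
gripper_width: 75.3
gripper_force: 0.0
```

{"method": "send_rows", "body": {"increments": [{"x": -0.2,"y": 0.5,"z": 0.1,"ax": 0,"ay": 0,"az": 0},{"x": -0.3,"y": 1,"z": 0.2,"ax": 0,"ay": 0,"az": 0},{"x": -0.3,"y": 1,"z": 0.2,"ax": 0,"ay": 0,"az": 0}]}}

```text
clock: 10.55
tcp_pos: [538.9, -179.7, 146.2]
eef_rot: [[0.999, -0.046, -0.006], [-0.046, -0.999, 0.0], [-0.006, 0.0, -1.0]]
ft_force: [0.5, -0.0, -0.8]
gripper_width: 75.1
gripper_force: 0.0
```

```bash
python3 - <<'E'
from h import *
inc([540.2,-198,29],tool(-.043))
E
```

```text
at [ 538.9 -179.7  146.2] t 10.55 shift/10cm [0.028 0.182 1.172] turn/2pi [ 0.      0.0009 -0.0005] F [ 0.5 -0.  -0.8] w 75.1
world d [   1.3  -18.3 -117.2] new-frame shift [0.021 0.182 1.172]
```

{"method": "send_rows", "body": {"increments": [{"x": 0.01,"y": 0.18,"z": 0.3,"ax": 0,"ay": 0.001,"az": 0},{"x": 0.02,"y": 0.18,"z": 0.7,"ax": 0,"ay": 0.001,"az": 0},{"x": 0.02,"y": 0.18,"z": 0.7,"ax": 0,"ay": 0.001,"az": 0}]}}

```text
clock: 10.92
tcp_pos: [540.6, -192.3, 75.0]
eef_rot: [[0.999, -0.039, -0.001], [-0.039, -0.999, 0.002], [-0.001, -0.002, -1.0]]
ft_force: [0.5, 0.9, 1.0]
gripper_width: 75.0
gripper_force: 0.0
```

{"method": "send_rows", "body": {"increments": [{"x": 0,"y": 0,"z": 0.35,"ax": 0,"ay": 0,"az": 0},{"x": 0,"y": 0,"z": 0.47,"ax": 0,"ay": 0,"az": 0},{"x": 0,"y": 0,"z": 0.47,"ax": 0,"ay": 0,"az": 0}]}}

```text
clock: 11.3
tcp_pos: [542.4, -193.1, 31.1]
eef_rot: [[0.999, -0.04, 0.005], [-0.04, -0.999, 0.0], [0.004, -0.0, -1.0]]
ft_force: [0.9, -0.3, 0.8]
gripper_width: 75.6
gripper_force: 0.0
```

```bash
python3 - <<'E'
from h import *
inc([540.2,-198,26],tool(-.043))
E
```

```text
at [ 542.4 -193.1   31.1] t 11.3 shift/10cm [-0.02   0.049  0.051] turn/2pi [-0.0001 -0.0007  0.0005] F [ 0.9 -0.3  0.8] w 75.6
world d [-2.2 -4.9 -5.1] new-frame shift [-0.02   0.049  0.051]
```

{"method": "send_rows", "body": {"increments": [{"x": -0.02,"y": 0.05,"z": 0,"ax": 0,"ay": -0.0007,"az": 0},{"x": -0.02,"y": 0.05,"z": 0.05,"ax": 0,"ay": -0.0007,"az": 0},{"x": -0.02,"y": 0.05,"z": 0.05,"ax": 0,"ay": -0.0007,"az": 0}]}}

```text
clock: 11.68
tcp_pos: [540.0, -198.5, 25.9]
eef_rot: [[0.999, -0.04, 0.001], [-0.04, -0.999, 0.0], [0.001, -0.0, -1.0]]
ft_force: [-0.9, -0.5, 0.3]
gripper_width: 75.0
gripper_force: 0.0
```

{"method": "send_rows", "body": {"increments": [{"x": 0,"y": 0,"z": 0,"ax": 0,"ay": 0,"az": 0},{"x": 0,"y": 0,"z": 0,"ax": 0,"ay": 0,"az": 0},{"x": 0,"y": 0,"z": 0,"ax": 0,"ay": 0,"az": 0},{"x": 0,"y": 0,"z": 0,"ax": 0,"ay": 0,"az": 0},{"x": 0,"y": 0,"z": 0,"ax": 0,"ay": 0,"az": 0}], "claw": 0}}

```text
clock: 12.3
tcp_pos: [543.8, -199.5, 29.0]
eef_rot: [[0.999, -0.04, 0.009], [-0.04, -0.999, -0.002], [0.009, 0.002, -1.0]]
ft_force: [1.9, -1.0, 35.2]
gripper_width: 0.4
gripper_force: 18.0
```

{"method": "send_rows", "body": {"increments": [{"x": 0,"y": 0,"z": -0.3,"ax": 0,"ay": 0,"az": 0},{"x": 0,"y": 0,"z": -0.8,"ax": 0,"ay": 0,"az": 0},{"x": 0,"y": 0,"z": -1,"ax": 0,"ay": 0,"az": 0},{"x": 0,"y": 0,"z": -1,"ax": 0,"ay": 0,"az": 0}]}}

```text
clock: 12.8
tcp_pos: [540.9, -198.7, 127.6]
eef_rot: [[0.999, -0.04, 0.004], [-0.04, -0.999, -0.001], [0.004, 0.001, -1.0]]
ft_force: [0.4, 0.3, -0.0]
gripper_width: 0.2
gripper_force: 0.0
```

{"method": "send_rows", "body": {"increments": [{"x": 0,"y": 0,"z": -0.5,"ax": 0,"ay": 0,"az": 0},{"x": 0,"y": 0,"z": -0.5,"ax": 0,"ay": 0,"az": 0}]}}

```text
clock: 13.05
tcp_pos: [541.3, -198.8, 178.0]
eef_rot: [[0.999, -0.04, 0.005], [-0.04, -0.999, -0.001], [0.005, 0.001, -1.0]]
ft_force: [0.3, -0.0, -0.5]
gripper_width: -0.0
gripper_force: 0.0
```

```bash
python3 - <<'E'
from h import *
inc(bed(-80,0,16+26+40),tool(yaw,.28))
E
```

```text
at [ 541.3 -198.8  178. ] t 13.05 shift/10cm [ 0.554 -2.229  0.532] turn/2pi [ 0.0001 -0.0454 -0.    ] F [ 0.3 -0.  -0.5] w -0.0
world d [ 64.6 220.4 -53.1] new-frame shift [ 0.682 -2.228  0.356]
```

The fingers slid over the stone's top: the tips stand farther back when open. Re-measuring the stone, then a lower grip.

{"method": "send_rows", "body": {"increments": [{"x": 0,"y": 1,"z": 0,"ax": 0,"ay": 0,"az": 0},{"x": 0,"y": 1,"z": 0,"ax": 0,"ay": 0,"az": 0}], "claw": 0.82}}

```text
clock: 13.3
tcp_pos: [534.9, -300.6, 174.4]
eef_rot: [[0.999, -0.041, -0.0], [-0.041, -0.999, -0.0], [-0.0, 0.0, -1.0]]
ft_force: [0.1, 0.1, 0.5]
gripper_width: 36.2
gripper_force: 0.0
```

```bash
cat >>h.py <<'E'
def box(m,x0,x1,y0,y1):
    o=np.zeros_like(m);o[y0:y1,x0:x1]=m[y0:y1,x0:x1];return o
E
python3 - <<'E'
from h import *
p,d=capture('top');hsv=cv2.cvtColor(p,cv2.COLOR_BGR2HSV);g=(hsv[...,1]<90)&(hsv[...,2]>130)
print(axis(box(g,295,330,195,262),12))
inc([540.2,-198,100],tool(-.043))
E
```

```text
(array([ 540.7, -197.9]), -0.038, array([ 57.3, 140.8]))
at [ 533.9 -305.4  174.4] t 13.35 shift/10cm [ 0.015 -1.078  0.741] turn/2pi [ 0.0003  0.0001 -0.0004] F [-2.1 -4.7  0.1] w 43.2
world d [  6.3 107.4 -74.4] new-frame shift [ 0.017 -1.076  0.744]
```

{"method": "send_rows", "body": {"increments": [{"x": 0,"y": -0.5,"z": 0,"ax": 0,"ay": 0,"az": 0},{"x": 0,"y": -1,"z": 0,"ax": 0,"ay": 0,"az": 0},{"x": 0,"y": -1,"z": 0.5,"ax": 0,"ay": 0,"az": 0},{"x": 0,"y": -1,"z": 1,"ax": 0,"ay": 0,"az": 0},{"x": 0,"y": -1,"z": 1,"ax": 0,"ay": 0,"az": 0}]}}

```text
clock: 13.98
tcp_pos: [537.2, -197.2, 71.9]
eef_rot: [[0.999, -0.04, -0.006], [-0.039, -0.999, 0.002], [-0.006, -0.002, -1.0]]
ft_force: [-0.1, -0.8, 0.5]
gripper_width: 70.2
gripper_force: 0.0
```

{"method": "send_rows", "body": {"increments": [{"x": 0,"y": 0,"z": 0.4,"ax": 0,"ay": 0,"az": 0},{"x": 0,"y": 0,"z": 0.5,"ax": 0,"ay": 0,"az": 0},{"x": 0,"y": 0,"z": 0.5,"ax": 0,"ay": 0,"az": 0}]}}

```text
clock: 14.35
tcp_pos: [540.3, -198.5, 26.6]
eef_rot: [[0.999, -0.04, 0.001], [-0.04, -0.999, 0.0], [0.001, -0.0, -1.0]]
ft_force: [0.6, -0.7, 0.1]
gripper_width: 70.1
gripper_force: 0.0
```

```bash
python3 - <<'E'
from h import *
inc([540.4,-198,14],tool(-.04))
E
```

```text
at [ 540.3 -198.5   26.6] t 14.35 shift/10cm [ 0.001 -0.005  0.126] turn/2pi [-0.     -0.0002 -0.    ] F [ 0.6 -0.7  0.1] w 70.1
world d [  0.1   0.5 -12.6] new-frame shift [ 0.001 -0.005  0.126]
```

{"method": "send_rows", "body": {"increments": [{"x": 0,"y": 0,"z": 0.04,"ax": 0,"ay": 0,"az": 0},{"x": 0,"y": 0,"z": 0.08,"ax": 0,"ay": 0,"az": 0},{"x": 0,"y": 0,"z": 0.08,"ax": 0,"ay": 0,"az": 0}]}}

```text
clock: 14.72
tcp_pos: [540.1, -198.4, 18.0]
eef_rot: [[0.999, -0.04, 0.001], [-0.04, -0.999, 0.0], [0.001, -0.0, -1.0]]
ft_force: [-0.2, 1.2, -0.0]
gripper_width: 70.1
gripper_force: 0.0
```

{"method": "send_rows", "body": {"increments": [{"x": 0,"y": 0,"z": 0.02,"ax": 0,"ay": 0,"az": 0},{"x": 0,"y": 0,"z": 0.02,"ax": 0,"ay": 0,"az": 0}]}}

```text
clock: 14.98
tcp_pos: [540.0, -198.4, 15.8]
eef_rot: [[0.999, -0.04, 0.001], [-0.04, -0.999, 0.0], [0.001, -0.0, -1.0]]
ft_force: [0.3, 0.2, 0.1]
gripper_width: 69.9
gripper_force: 0.0
```

{"method": "send_rows", "body": {"increments": [{"x": 0,"y": 0,"z": 0.02,"ax": 0,"ay": 0,"az": 0},{"x": 0,"y": 0,"z": 0.02,"ax": 0,"ay": 0,"az": 0}]}}

```text
clock: 15.22
tcp_pos: [540.0, -198.4, 13.7]
eef_rot: [[0.999, -0.04, 0.001], [-0.04, -0.999, 0.0], [0.001, -0.0, -1.0]]
ft_force: [0.4, -0.1, -0.0]
gripper_width: 69.9
gripper_force: 0.0
```

{"method": "send_rows", "body": {"increments": [{"x": 0,"y": 0,"z": 0,"ax": 0,"ay": 0,"az": 0},{"x": 0,"y": 0,"z": 0,"ax": 0,"ay": 0,"az": 0},{"x": 0,"y": 0,"z": 0,"ax": 0,"ay": 0,"az": 0},{"x": 0,"y": 0,"z": 0,"ax": 0,"ay": 0,"az": 0}], "claw": 0}}

```text
clock: 15.72
tcp_pos: [540.1, -198.5, 14.2]
eef_rot: [[0.999, -0.04, 0.001], [-0.04, -0.999, 0.0], [0.001, -0.0, -1.0]]
ft_force: [-1.1, 0.8, 6.1]
gripper_width: 54.3
gripper_force: 63.4
```

```bash
python3 - <<'E'
from h import *
inc([540.4,-198,14],tool(-.04))
E
```

```text
at [ 540.1 -198.5   14.2] t 15.72 shift/10cm [ 0.002 -0.005  0.002] turn/2pi [-0.     -0.0002 -0.    ] F [-1.1  0.8  6.1] w 54.3
world d [ 0.3  0.5 -0.2] new-frame shift [ 0.002 -0.005  0.002]
```

{"method": "send_rows", "body": {"increments": [{"x": 0,"y": 0,"z": -0.3,"ax": 0,"ay": 0,"az": 0},{"x": 0,"y": 0,"z": -0.8,"ax": 0,"ay": 0,"az": 0},{"x": 0,"y": 0,"z": -1,"ax": 0,"ay": 0,"az": 0}]}}

```text
clock: 16.1
tcp_pos: [540.8, -198.8, 116.4]
eef_rot: [[0.999, -0.04, 0.004], [-0.04, -0.999, -0.001], [0.004, 0.001, -1.0]]
ft_force: [-0.4, -0.1, -2.0]
gripper_width: 54.1
gripper_force: 64.5
```

{"method": "send_rows", "body": {"increments": [{"x": 0,"y": 0,"z": -0.5,"ax": 0,"ay": 0,"az": 0},{"x": 0,"y": 0,"z": -0.5,"ax": 0,"ay": 0,"az": 0}]}}

```text
clock: 16.35
tcp_pos: [541.6, -199.0, 167.3]
eef_rot: [[0.999, -0.04, 0.007], [-0.04, -0.999, -0.001], [0.007, 0.001, -1.0]]
ft_force: [0.8, -0.3, -1.5]
gripper_width: 54.1
gripper_force: 64.5
```

{"method": "send_rows", "body": {"increments": [{"x": 0.15,"y": -0.5,"z": 0,"ax": 0,"ay": 0,"az": 0},{"x": 0.3,"y": -1,"z": 0,"ax": 0,"ay": 0,"az": 0}]}}

```text
clock: 16.6
tcp_pos: [573.8, -99.0, 163.2]
eef_rot: [[0.999, -0.042, 0.001], [-0.042, -0.999, 0.0], [0.001, -0.0, -1.0]]
ft_force: [0.8, -0.2, -1.6]
gripper_width: 54.5
gripper_force: 64.5
```

{"method": "send_rows", "body": {"increments": [{"x": 0.15,"y": -0.5,"z": 0,"ax": 0,"ay": 0,"az": 0},{"x": 0.3,"y": -1,"z": 0,"ax": 0,"ay": 0,"az": 0},{"x": 0.3,"y": -1,"z": 0,"ax": 0,"ay": 0,"az": 0}]}}

```text
clock: 16.98
tcp_pos: [608.2, 4.1, 162.8]
eef_rot: [[0.999, -0.034, 0.0], [-0.034, -0.999, 0.002], [0.0, -0.002, -1.0]]
ft_force: [-1.1, -0.7, -2.0]
gripper_width: 54.4
gripper_force: 64.5
```

{"method": "send_rows", "body": {"increments": [{"x": 0,"y": -0.15,"z": 0,"ax": 0,"ay": -0.0446,"az": 0},{"x": 0,"y": -0.15,"z": 0,"ax": 0,"ay": -0.0446,"az": 0},{"x": 0,"y": -0.15,"z": 0,"ax": 0,"ay": -0.0446,"az": 0}]}}

```text
clock: 17.35
tcp_pos: [608.6, 13.3, 162.0]
eef_rot: [[0.96, -0.041, -0.277], [-0.039, -0.999, 0.011], [-0.277, 0.0, -0.961]]
ft_force: [0.1, -0.6, -2.4]
gripper_width: 54.4
gripper_force: 64.4
```

```bash
python3 - <<'E'
from h import *
inbed();inc(bed(-79,0,55),tool(yaw,.28))
E
```

```text
TCP in bed [-87.2  -8.2 118.5]
at [608.6  13.3 162. ] t 17.35 shift/10cm [ 0.083 -0.082  0.635] turn/2pi [-0.      0.0002 -0.0001] F [ 0.1 -0.6 -2.4] w 54.4
world d [ -9.3   8.6 -63.3] new-frame shift [ 0.082 -0.082  0.635]
```

{"method": "send_rows", "body": {"increments": [{"x": 0.08,"y": -0.08,"z": 0.3,"ax": 0,"ay": 0,"az": 0},{"x": 0.08,"y": -0.08,"z": 0.6,"ax": 0,"ay": 0,"az": 0},{"x": 0.08,"y": -0.08,"z": 0.6,"ax": 0,"ay": 0,"az": 0}]}}

```text
clock: 17.73
tcp_pos: [597.9, 21.6, 102.4]
eef_rot: [[0.96, -0.04, -0.277], [-0.039, -0.999, 0.011], [-0.278, 0.001, -0.961]]
ft_force: [0.7, -0.1, -1.0]
gripper_width: 54.3
gripper_force: 64.4
```

{"method": "send_rows", "body": {"increments": [{"x": 0,"y": 0,"z": 0.12,"ax": 0,"ay": 0,"az": 0},{"x": 0,"y": 0,"z": 0.2,"ax": 0,"ay": 0,"az": 0},{"x": 0,"y": 0,"z": 0.2,"ax": 0,"ay": 0,"az": 0}]}}

```text
clock: 18.1
tcp_pos: [594.3, 22.5, 84.6]
eef_rot: [[0.96, -0.04, -0.275], [-0.039, -0.999, 0.011], [-0.276, -0.0, -0.961]]
ft_force: [-0.3, 0.6, -0.7]
gripper_width: 54.6
gripper_force: 64.5
```

```bash
python3 - <<'E'
from h import *
p,d=capture('side');cv2.imwrite('pics/s5.png',cv2.resize(p[130:230,180:310],None,fx=6,fy=6,interpolation=cv2.INTER_CUBIC))
inbed();inc(bed(-76,0,32),tool(yaw,.28))
E
```

```text
TCP in bed [-79.8   0.4  40.5]
at [594.6  22.5  85. ] t 18.15 shift/10cm [0.038 0.004 0.085] turn/2pi [-0.     -0.0002 -0.    ] F [ 0.9  0.4 -1.8] w 54.5
world d [ 1.3 -0.4 -9.2] new-frame shift [0.038 0.004 0.085]
```

View pics/s5.png

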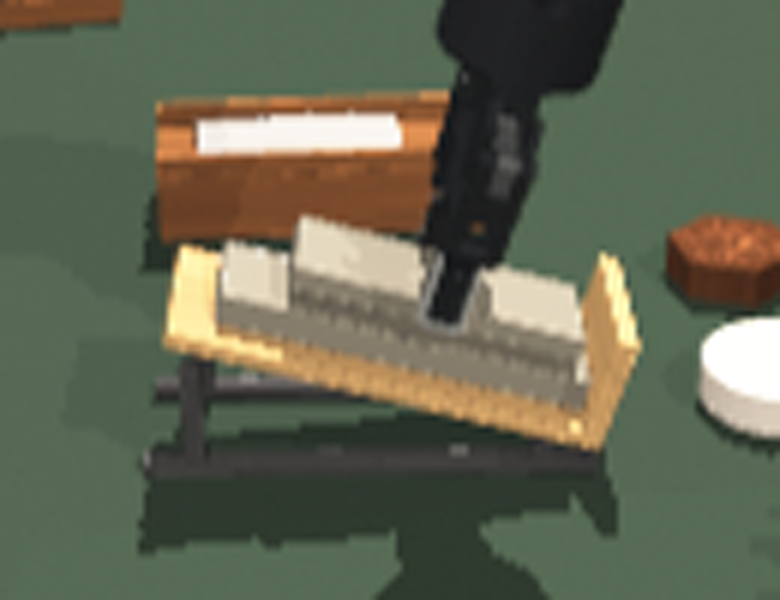

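The short stone hovers parallel, about 10 mm above the long one and centred; low end (crop (580,325)) is short of the backstop. Lowering in small steps.

{"method": "send_rows", "body": {"increments": [{"x": 0.02,"y": 0,"z": 0.06,"ax": 0,"ay": 0,"az": 0},{"x": 0.02,"y": 0,"z": 0.06,"ax": 0,"ay": 0,"az": 0},{"x": 0.02,"y": 0,"z": 0.08,"ax": 0,"ay": 0,"az": 0},{"x": 0.02,"y": 0,"z": 0.08,"ax": 0,"ay": 0,"az": 0}]}}

```text
clock: 18.65
tcp_pos: [594.1, 22.6, 76.5]
eef_rot: [[0.96, -0.04, -0.275], [-0.039, -0.999, 0.011], [-0.276, -0.0, -0.961]]
ft_force: [-0.1, -0.2, -1.4]
gripper_width: 54.5
gripper_force: 64.5
```

{"method": "send_rows", "body": {"increments": [{"x": 0,"y": 0,"z": 0.01,"ax": 0,"ay": 0,"az": 0},{"x": 0,"y": 0,"z": 0.01,"ax": 0,"ay": 0,"az": 0}]}}

```text
clock: 18.9
tcp_pos: [593.9, 22.5, 75.6]
eef_rot: [[0.961, -0.04, -0.275], [-0.039, -0.999, 0.011], [-0.276, -0.0, -0.961]]
ft_force: [0.1, 0.5, -1.4]
gripper_width: 54.0
gripper_force: 64.5
```

{"method": "send_rows", "body": {"increments": [{"x": 0,"y": 0,"z": 0.01,"ax": 0,"ay": 0,"az": 0},{"x": 0,"y": 0,"z": 0.01,"ax": 0,"ay": 0,"az": 0}]}}

```text
clock: 19.15
tcp_pos: [593.6, 22.6, 74.6]
eef_rot: [[0.961, -0.04, -0.275], [-0.039, -0.999, 0.011], [-0.276, -0.0, -0.961]]
ft_force: [1.4, 0.2, -2.3]
gripper_width: 53.9
gripper_force: 64.5
```

{"method": "send_rows", "body": {"increments": [{"x": 0,"y": 0,"z": 0.01,"ax": 0,"ay": 0,"az": 0},{"x": 0,"y": 0,"z": 0.01,"ax": 0,"ay": 0,"az": 0}]}}

```text
clock: 19.4
tcp_pos: [593.7, 22.6, 74.6]
eef_rot: [[0.961, -0.04, -0.275], [-0.039, -0.999, 0.011], [-0.275, -0.0, -0.961]]
ft_force: [-2.1, -0.4, 9.5]
gripper_width: 54.3
gripper_force: 65.6
```

{"method": "send_rows", "body": {"increments": [{"x": 0.02,"y": 0,"z": 0.005,"ax": 0,"ay": 0,"az": 0},{"x": 0.03,"y": 0,"z": 0.005,"ax": 0,"ay": 0,"az": 0},{"x": 0.03,"y": 0,"z": 0.005,"ax": 0,"ay": 0,"az": 0}]}}

```text
clock: 19.77
tcp_pos: [596.4, 22.6, 73.7]
eef_rot: [[0.961, -0.04, -0.275], [-0.039, -0.999, 0.011], [-0.275, -0.0, -0.961]]
ft_force: [-4.0, -0.7, 16.7]
gripper_width: 54.7
gripper_force: 66.4
```

{"method": "send_rows", "body": {"increments": [{"x": 0.02,"y": 0,"z": 0,"ax": 0,"ay": 0,"az": 0},{"x": 0.02,"y": 0,"z": 0,"ax": 0,"ay": 0,"az": 0}]}}

```text
clock: 20.02
tcp_pos: [598.4, 22.6, 73.1]
eef_rot: [[0.961, -0.04, -0.275], [-0.039, -0.999, 0.011], [-0.275, -0.0, -0.961]]
ft_force: [-3.8, -0.3, 16.7]
gripper_width: 54.6
gripper_force: 66.4
```

```bash
python3 - <<'E'
from h import *
inbed();inc(bed(-70,0,30),tool(yaw,.28))
E
```

```text
TCP in bed [-72.9   0.6  30.2]
at [598.4  22.6  73.1] t 20.02 shift/10cm [0.029 0.006 0.002] turn/2pi [-0.0001 -0.0002 -0.    ] F [-3.8 -0.3 16.7] w 54.6
world d [ 2.7 -0.7 -1. ] new-frame shift [0.029 0.006 0.002]
```

{"method": "send_rows", "body": {"increments": [{"x": 0.01,"y": 0,"z": -0.01,"ax": 0,"ay": 0,"az": 0},{"x": 0.01,"y": 0,"z": -0.01,"ax": 0,"ay": 0,"az": 0}]}}

```text
clock: 20.27
tcp_pos: [599.6, 22.4, 72.8]
eef_rot: [[0.961, -0.04, -0.275], [-0.039, -0.999, 0.011], [-0.275, -0.0, -0.961]]
ft_force: [0.6, 0.4, 7.6]
gripper_width: 54.4
gripper_force: 65.3
```

{"method": "send_rows", "body": {"increments": [{"x": 0.01,"y": 0,"z": 0,"ax": 0,"ay": 0,"az": 0},{"x": 0.01,"y": 0,"z": 0,"ax": 0,"ay": 0,"az": 0}]}}

```text
clock: 20.52
tcp_pos: [600.3, 22.3, 72.6]
eef_rot: [[0.961, -0.04, -0.275], [-0.039, -0.999, 0.011], [-0.275, -0.0, -0.961]]
ft_force: [-1.9, -0.8, 7.8]
gripper_width: 54.3
gripper_force: 65.5
```

{"method": "send_rows", "body": {"increments": [{"x": 0.01,"y": 0,"z": 0,"ax": 0,"ay": 0,"az": 0},{"x": 0.01,"y": 0,"z": 0,"ax": 0,"ay": 0,"az": 0}]}}

```text
clock: 20.78
tcp_pos: [601.0, 22.4, 72.4]
eef_rot: [[0.96, -0.04, -0.276], [-0.038, -0.999, 0.011], [-0.276, -0.0, -0.961]]
ft_force: [-3.5, -0.3, 10.0]
gripper_width: 54.1
gripper_force: 65.6
```

{"method": "send_rows", "body": {"increments": [{"x": 0.01,"y": 0,"z": 0,"ax": 0,"ay": 0,"az": 0},{"x": 0.01,"y": 0,"z": 0,"ax": 0,"ay": 0,"az": 0}]}}

```text
clock: 21.02
tcp_pos: [601.1, 22.4, 72.3]
eef_rot: [[0.96, -0.04, -0.278], [-0.038, -0.999, 0.011], [-0.278, -0.0, -0.961]]
ft_force: [-10.3, -0.0, 17.5]
gripper_width: 54.1
gripper_force: 66.1
```

```bash
python3 - <<'E'
from h import *
inbed();inc(bed(-70,0,30),tool(yaw,.28))
E
```

```text
TCP in bed [-70.1   0.5  30.2]
at [601.1  22.4  72.3] t 21.02 shift/10cm [0.001 0.005 0.002] turn/2pi [-0.      0.0002 -0.    ] F [-10.3  -0.   17.5] w 54.1
world d [-0.  -0.5 -0.2] new-frame shift [0.001 0.005 0.002]
```

{"method": "send_rows", "body": {"increments": [{"x": 0,"y": 0,"z": 0,"ax": 0,"ay": 0,"az": 0},{"x": 0,"y": 0,"z": 0,"ax": 0,"ay": 0,"az": 0},{"x": 0,"y": 0,"z": 0,"ax": 0,"ay": 0,"az": 0}], "claw": 0.88}}

```text
clock: 21.4
tcp_pos: [602.2, 22.2, 71.5]
eef_rot: [[0.961, -0.04, -0.275], [-0.039, -0.999, 0.011], [-0.275, -0.0, -0.961]]
ft_force: [0.2, -0.6, -1.1]
gripper_width: 75.2
gripper_force: 0.0
```

{"method": "send_rows", "body": {"increments": [{"x": 0,"y": 0,"z": -0.2,"ax": 0,"ay": 0,"az": 0},{"x": 0,"y": 0,"z": -0.7,"ax": 0,"ay": 0,"az": 0},{"x": 0,"y": 0,"z": -0.9,"ax": 0,"ay": 0,"az": 0},{"x": 0,"y": 0,"z": -0.9,"ax": 0,"ay": 0,"az": 0}]}}

```text
clock: 21.9
tcp_pos: [628.0, 21.3, 159.6]
eef_rot: [[0.961, -0.04, -0.273], [-0.039, -0.999, 0.011], [-0.273, -0.0, -0.962]]
ft_force: [-0.6, 0.0, -1.2]
gripper_width: 75.0
gripper_force: 0.0
```

```bash
python3 - <<'E'
from h import *
p,d=capture('side');cv2.imwrite('pics/s6.png',cv2.resize(p[130:230,180:310],None,fx=6,fy=6,interpolation=cv2.INTER_CUBIC))
inbed();inc([615,286.5,120],tool(.02))
p=cv2.imread("pics/t2.png");hsv=cv2.cvtColor(p,cv2.COLOR_BGR2HSV)
W=(hsv[...,1]>120)&(hsv[...,2]>60)&(hsv[...,0]<18)|((hsv[...,1]<60)&(hsv[...,2]>120))
m=box(W,130,180,185,275);k=np.zeros_like(m,np.uint8);cv2.drawContours(k,[big(m)],-1,1,-1);m=k>0
r=np.nonzero(m)[0];print("chan rows",r.min(),r.max(),axis(m,48),rect(m,52))
for row in(r.min()+1,r.max()-1): print(row,np.nonzero(m[row])[0][[0,-1]])
mid=153;print([(v,hsv[v,mid].tolist()) for v in range(190,216,1)],[(v,hsv[v,mid].tolist()) for v in range(252,268)])
E
```

```text
TCP in bed [-68.8   0.4 119.9]
at [627.1  21.2 158.2] t 21.95 shift/10cm [-0.113 -2.646  0.43 ] turn/2pi [-0.0014  0.0443 -0.0095] F [-0.1  0.4 -1.2] w 75.2
world d [-12.1 265.3 -38.2] new-frame shift [-0.068 -2.654  0.382]
chan rows 194 262 (array([547.1, 281.9]), 0.036, array([ 97.5, 199.4])) (array([549.4, 279.8]), array([546.4, 280.7]), array([ 99.3, 204.1]), 0.025)
195 [157 165]
261 [138 166]
[(190, [53, 44, 93]), (191, [56, 45, 90]), (192, [51, 53, 96]), (193, [58, 44, 86]), (194, [65, 61, 92]), (195, [16, 115, 126]), (196, [13, 180, 166]), (197, [13, 176, 171]), (198, [14, 178, 165]), (199, [14, 182, 168]), (200, [14, 183, 166]), (201, [14, 181, 163]), (202, [13, 172, 166]), (203, [14, 180, 164]), (204, [13, 178, 166]), (205, [13, 176, 167]), (206, [14, 175, 166]), (207, [13, 167, 168]), (208, [13, 167, 171]), (209, [13, 164, 171]), (210, [12, 176, 168]), (211, [13, 174, 166]), (212, [14, 186, 167]), (213, [14, 145, 160]), (214, [13, 44, 204]), (215, [21, 22, 231])] [(252, [17, 26, 226]), (253, [18, 29, 218]), (254, [11, 74, 186]), (255, [14, 192, 169]), (256, [13, 174, 176]), (257, [13, 179, 175]), (258, [14, 179, 172]), (259, [13, 172, 179]), (260, [13, 174, 185]), (261, [14, 172, 147]), (262, [16, 107, 67]), (263, [75, 96, 37]), (264, [49, 65, 63]), (265, [49, 58, 84]), (266, [52, 55, 84]), (267, [53, 62, 82])]
```

View pics/s6.png

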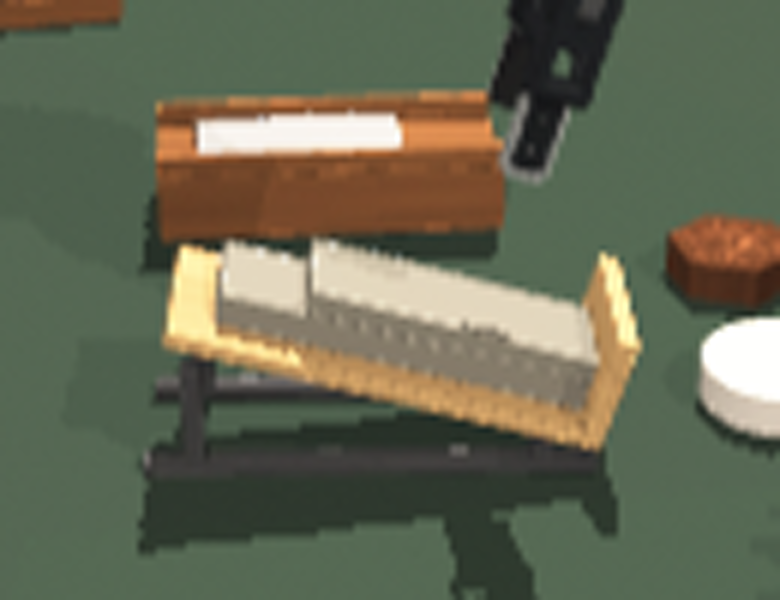

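Both stones are seated: the short one's low end (crop (595,340)) is at the backstop, aligned with the long one. Now behind the plate's far end in the channel, fingers shut.

{"method": "send_rows", "body": {"increments": [{"x": 0,"y": 0,"z": -0.1,"ax": -0.0014,"ay": 0.0443,"az": -0.0095},{"x": 0,"y": 0,"z": -0.1,"ax": -0.0014,"ay": 0.0443,"az": -0.0095},{"x": 0,"y": 0,"z": -0.1,"ax": -0.0014,"ay": 0.0443,"az": -0.0095}], "claw": 0}}

```text
clock: 22.32
tcp_pos: [628.0, 21.1, 167.4]
eef_rot: [[1.0, 0.02, -0.002], [0.02, -1.0, -0.001], [-0.002, 0.001, -1.0]]
ft_force: [-0.3, 0.3, 0.5]
gripper_width: 20.4
gripper_force: 0.0
```

{"method": "send_rows", "body": {"increments": [{"x": 0,"y": -0.5,"z": 0,"ax": 0,"ay": 0,"az": 0},{"x": 0,"y": -1,"z": 0,"ax": 0,"ay": 0,"az": 0}]}}

```text
clock: 22.58
tcp_pos: [627.6, 121.7, 166.8]
eef_rot: [[1.0, 0.018, -0.004], [0.018, -1.0, -0.001], [-0.004, 0.001, -1.0]]
ft_force: [0.5, 0.9, -0.5]
gripper_width: -0.1
gripper_force: 0.0
```

{"method": "send_rows", "body": {"increments": [{"x": 0,"y": -0.5,"z": 0.1,"ax": 0,"ay": 0,"az": 0},{"x": 0,"y": -1,"z": 0.2,"ax": 0,"ay": 0,"az": 0},{"x": 0,"y": -1,"z": 0.2,"ax": 0,"ay": 0,"az": 0}]}}

```text
clock: 22.95
tcp_pos: [624.0, 226.1, 145.5]
eef_rot: [[1.0, 0.026, -0.006], [0.026, -1.0, 0.0], [-0.006, -0.0, -1.0]]
ft_force: [-0.3, -1.0, -0.3]
gripper_width: 0.2
gripper_force: 0.0
```

{"method": "send_rows", "body": {"increments": [{"x": -0.05,"y": -0.5,"z": 0.1,"ax": 0,"ay": 0,"az": 0},{"x": -0.1,"y": -0.65,"z": 0.2,"ax": 0,"ay": 0,"az": 0},{"x": -0.1,"y": -0.65,"z": 0.2,"ax": 0,"ay": 0,"az": 0}]}}

```text
clock: 23.32
tcp_pos: [613.4, 286.2, 126.0]
eef_rot: [[1.0, 0.021, -0.004], [0.021, -1.0, -0.002], [-0.004, 0.002, -1.0]]
ft_force: [0.4, -0.7, -0.3]
gripper_width: 0.2
gripper_force: 0.0
```

```bash
python3 - <<'E'
from h import *
inc([615,286.5,64],tool(.02))
E
```

```text
at [613.4 286.2 126. ] t 23.32 shift/10cm [ 0.019 -0.003  0.62 ] turn/2pi [0.0003 0.0007 0.0002] F [ 0.4 -0.7 -0.3] w 0.2
world d [  1.6   0.3 -62. ] new-frame shift [ 0.016 -0.002  0.62 ]
```

{"method": "send_rows", "body": {"increments": [{"x": 0.02,"y": 0,"z": 0.4,"ax": 0,"ay": 0.0007,"az": 0},{"x": 0.02,"y": 0,"z": 0.63,"ax": 0,"ay": 0.0007,"az": 0},{"x": 0.02,"y": 0,"z": 0.63,"ax": 0,"ay": 0.0007,"az": 0}]}}

```text
clock: 23.7
tcp_pos: [616.1, 283.4, 63.1]
eef_rot: [[1.0, 0.018, 0.001], [0.018, -1.0, -0.003], [0.001, 0.003, -1.0]]
ft_force: [0.7, 0.3, 0.8]
gripper_width: 0.0
gripper_force: 0.0
```

{"method": "send_rows", "body": {"increments": [{"x": 0,"y": 0,"z": 0.02,"ax": 0,"ay": 0,"az": 0},{"x": 0,"y": 0,"z": 0.02,"ax": 0,"ay": 0,"az": 0}]}}

```text
clock: 23.95
tcp_pos: [617.1, 285.7, 63.9]
eef_rot: [[1.0, 0.019, 0.005], [0.019, -1.0, 0.0], [0.005, -0.0, -1.0]]
ft_force: [-0.1, -0.4, 0.1]
gripper_width: 0.2
gripper_force: 0.0
```

{"method": "send_rows", "body": {"increments": [{"x": 0,"y": 0,"z": 0.02,"ax": 0,"ay": 0,"az": 0},{"x": 0,"y": 0,"z": 0.02,"ax": 0,"ay": 0,"az": 0}]}}

```text
clock: 24.2
tcp_pos: [616.4, 285.9, 61.0]
eef_rot: [[1.0, 0.02, 0.004], [0.02, -1.0, -0.0], [0.004, 0.0, -1.0]]
ft_force: [-0.1, 0.0, -0.7]
gripper_width: 0.1
gripper_force: 0.0
```

{"method": "send_rows", "body": {"increments": [{"x": 0,"y": 0,"z": 0.01,"ax": 0,"ay": 0,"az": 0},{"x": 0,"y": 0,"z": 0.01,"ax": 0,"ay": 0,"az": 0}]}}

```text
clock: 24.45
tcp_pos: [616.3, 285.9, 59.7]
eef_rot: [[1.0, 0.02, 0.004], [0.02, -1.0, -0.0], [0.004, 0.0, -1.0]]
ft_force: [-0.2, 0.1, 0.2]
gripper_width: -0.0
gripper_force: 0.0
```

{"method": "send_rows", "body": {"increments": [{"x": 0,"y": 0,"z": 0.01,"ax": 0,"ay": 0,"az": 0},{"x": 0,"y": 0,"z": 0.01,"ax": 0,"ay": 0,"az": 0}]}}

```text
clock: 24.7
tcp_pos: [616.3, 285.9, 58.6]
eef_rot: [[1.0, 0.02, 0.004], [0.02, -1.0, -0.0], [0.004, 0.0, -1.0]]
ft_force: [-0.7, -0.2, 0.9]
gripper_width: 0.0
gripper_force: 0.0
```

{"method": "send_rows", "body": {"increments": [{"x": 0,"y": 0,"z": 0.01,"ax": 0,"ay": 0,"az": 0},{"x": 0,"y": 0,"z": 0.01,"ax": 0,"ay": 0,"az": 0}]}}

```text
clock: 24.95
tcp_pos: [616.3, 285.9, 57.6]
eef_rot: [[1.0, 0.02, 0.004], [0.02, -1.0, -0.0], [0.004, 0.0, -1.0]]
ft_force: [0.5, 0.6, -0.1]
gripper_width: 0.0
gripper_force: 0.0
```

{"method": "send_rows", "body": {"increments": [{"x": 0,"y": 0,"z": 0.01,"ax": 0,"ay": 0,"az": 0},{"x": 0,"y": 0,"z": 0.01,"ax": 0,"ay": 0,"az": 0}]}}

```text
clock: 25.2
tcp_pos: [616.4, 285.9, 57.2]
eef_rot: [[1.0, 0.02, 0.004], [0.02, -1.0, -0.0], [0.004, 0.0, -1.0]]
ft_force: [-1.8, -1.8, 6.2]
gripper_width: -0.1
gripper_force: 3.1
```

{"method": "send_rows", "body": {"increments": [{"x": 0,"y": 0,"z": -0.015,"ax": 0,"ay": -0.0006,"az": 0},{"x": -0.1,"y": 0,"z": -0.015,"ax": 0,"ay": -0.0006,"az": 0},{"x": -0.2,"y": 0,"z": -0.015,"ax": 0,"ay": -0.0006,"az": 0},{"x": -0.3,"y": 0,"z": -0.015,"ax": 0,"ay": -0.0006,"az": 0},{"x": -0.4,"y": 0,"z": -0.015,"ax": 0,"ay": -0.0006,"az": 0}]}}

```text
clock: 25.82
tcp_pos: [575.5, 285.1, 58.1]
eef_rot: [[1.0, 0.02, -0.0], [0.02, -1.0, -0.0], [-0.0, 0.0, -1.0]]
ft_force: [0.8, 0.2, -0.9]
gripper_width: -0.1
gripper_force: 0.5
```

{"method": "send_rows", "body": {"increments": [{"x": -0.1,"y": 0,"z": 0,"ax": 0,"ay": 0,"az": 0},{"x": -0.2,"y": 0,"z": 0,"ax": 0,"ay": 0,"az": 0},{"x": -0.25,"y": 0,"z": 0,"ax": 0,"ay": 0,"az": 0},{"x": -0.25,"y": 0,"z": 0,"ax": 0,"ay": 0,"az": 0}]}}

```text
clock: 26.32
tcp_pos: [551.1, 284.7, 58.2]
eef_rot: [[1.0, 0.02, -0.0], [0.02, -1.0, -0.0], [-0.0, 0.0, -1.0]]
ft_force: [0.3, -0.1, 0.4]
gripper_width: -0.4
gripper_force: 0.0
```

```bash
python3 - <<'E'
from h import *
p,d=capture('top');cv2.imwrite('pics/t7.png',p);hsv=cv2.cvtColor(p,cv2.COLOR_BGR2HSV)
g=(hsv[...,1]<60)&(hsv[...,2]>120);m=box(g,135,172,200,285);print(m.sum(),rect(m,44),axis(m,44),np.nonzero(m)[0].min(),np.nonzero(m)[0].max())
p,d=capture('side');cv2.imwrite('pics/s7.png',cv2.resize(p[120:200,180:310],None,fx=6,fy=6,interpolation=cv2.INTER_CUBIC))
inc([533,285,58],tool(.02))
E
```

```text
794 (array([479.8, 284.1]), array([479.4, 282.1]), array([ 63.5, 124.1]), 0.015) (array([479.5, 282.1]), 0.042, array([ 59.9, 115.4])) 231 272
at [551.5 284.6  58.1] t 26.43 shift/10cm [-0.185 -0.008  0.001] turn/2pi [ 0.  0. -0.] F [-0.1 -0.9  0.5] w 0.1
world d [-18.5   0.4  -0.1] new-frame shift [-0.185 -0.008  0.001]
```

View pics/s7.png

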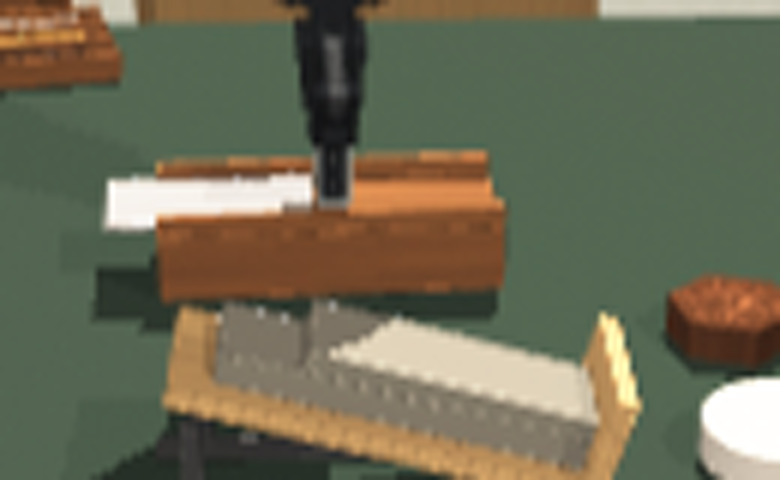

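The plate overhangs by about a quarter (crop 105–158 of 105–312); 17 mm more to go.

{"method": "send_rows", "body": {"increments": [{"x": -0.06,"y": 0,"z": 0,"ax": 0,"ay": 0,"az": 0},{"x": -0.12,"y": 0,"z": 0,"ax": 0,"ay": 0,"az": 0},{"x": -0.17,"y": 0,"z": 0,"ax": 0,"ay": 0,"az": 0},{"x": -0.17,"y": 0,"z": 0,"ax": 0,"ay": 0,"az": 0},{"x": -0.17,"y": 0,"z": 0,"ax": 0,"ay": 0,"az": 0}]}}

```text
clock: 27.05
tcp_pos: [534.3, 284.2, 58.1]
eef_rot: [[1.0, 0.02, -0.0], [0.02, -1.0, -0.0], [-0.0, 0.0, -1.0]]
ft_force: [-0.1, -0.6, 0.1]
gripper_width: -0.1
gripper_force: 0.0
```

{"method": "send_rows", "body": {"increments": [{"x": 0.05,"y": 0,"z": 0,"ax": 0,"ay": 0,"az": 0},{"x": 0.05,"y": 0,"z": -0.5,"ax": 0,"ay": 0,"az": 0},{"x": 0.05,"y": 0,"z": -1,"ax": 0,"ay": 0,"az": 0},{"x": 0.05,"y": 0,"z": -1,"ax": 0,"ay": 0,"az": 0}]}}

```text
clock: 27.55
tcp_pos: [541.5, 285.4, 162.1]
eef_rot: [[1.0, 0.02, 0.005], [0.02, -1.0, 0.003], [0.005, -0.003, -1.0]]
ft_force: [-0.3, -1.6, -0.4]
gripper_width: -0.1
gripper_force: 0.0
```

{"method": "send_rows", "body": {"increments": [{"x": -0.5,"y": 0,"z": 0,"ax": 0,"ay": 0,"az": 0},{"x": -1,"y": 0,"z": 0,"ax": 0,"ay": 0,"az": 0},{"x": -1,"y": 0,"z": 0,"ax": 0,"ay": 0,"az": 0}], "claw": 1}}

```text
clock: 27.92
tcp_pos: [436.5, 282.3, 157.7]
eef_rot: [[1.0, 0.023, -0.002], [0.023, -1.0, -0.001], [-0.002, 0.001, -1.0]]
ft_force: [0.6, 0.2, 0.1]
gripper_width: 54.1
gripper_force: 0.0
```

```bash
python3 - <<'E'
from h import *
p,d=capture('side');hsv=cv2.cvtColor(p,cv2.COLOR_BGR2HSV)
g=(hsv[...,1]<60)&(hsv[...,2]>150);m=box(g,185,270,140,170);c=np.zeros_like(m,np.uint8);cv2.drawContours(c,[big(m)],-1,1,-1)
print("plate",rect(c>0,44,'side'))
v,u=np.nonzero(c);print(u.min(),u.max(),v.min(),v.max(),rays('side',[[u.min()-.5,v[u==u.min()].mean()],[u.max()+.5,v[u==u.max()].mean()]],44).round(1))
inc([414+5,283.5,120],tool(.02))
E
```

```text
plate (array([461.5, 287. ]), array([455.8, 287.3]), array([ 79.7, 121.5]), 0.005)
192 226 149 157 [[401.5 258.3  44. ]
 [521.6 295.9  44. ]]
at [438.5 282.4 158. ] t 27.98 shift/10cm [-0.195 -0.016  0.38 ] turn/2pi [0.0001 0.     0.0002] F [ 0.9  0.2 -1.3] w 62.1
world d [-19.5   1.1 -38. ] new-frame shift [-0.195 -0.015  0.38 ]
```

{"method": "send_rows", "body": {"increments": [{"x": -0.13,"y": -0.01,"z": 0.3,"ax": 0,"ay": 0,"az": 0},{"x": -0.13,"y": -0.01,"z": 0.7,"ax": 0,"ay": 0,"az": 0},{"x": -0.13,"y": -0.01,"z": 0.9,"ax": 0,"ay": 0,"az": 0},{"x": -0.13,"y": -0.01,"z": 0.9,"ax": 0,"ay": 0,"az": 0}], "claw": 1}}

```text
clock: 28.48
tcp_pos: [426.5, 282.5, 66.6]
eef_rot: [[1.0, 0.019, -0.002], [0.019, -1.0, -0.002], [-0.002, 0.002, -1.0]]
ft_force: [0.5, 0.5, 1.1]
gripper_width: 85.3
gripper_force: 0.0
```

```bash
python3 - <<'E'
from h import *
p,d=capture('side');cv2.imwrite('pics/s8.png',cv2.resize(p[120:200,180:310],None,fx=6,fy=6,interpolation=cv2.INTER_CUBIC))
inc([426,283.5,38],tool(.02))
E
```

```text
at [426.9 282.9  67.7] t 28.52 shift/10cm [-0.009 -0.006  0.297] turn/2pi [ 0.0002  0.0002 -0.0001] F [ 0.  -0.2 -0.3] w 85.3
world d [ -0.9   0.6 -29.7] new-frame shift [-0.009 -0.006  0.297]
```

View pics/s8.png

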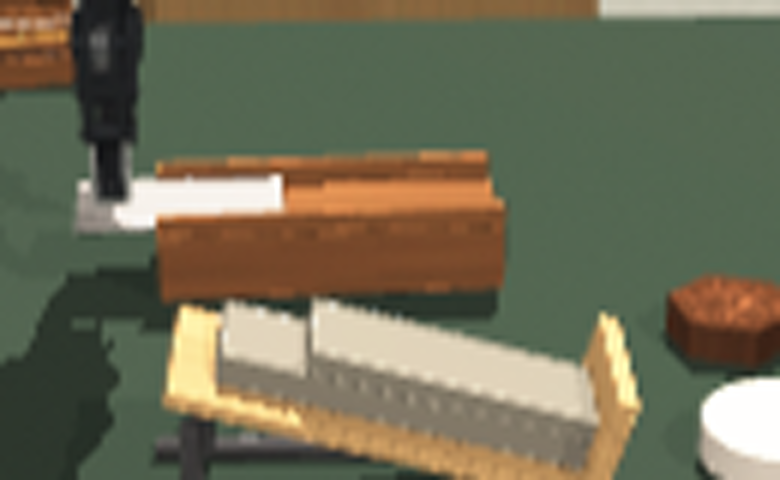

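The plate overhangs about 39% (crop 78–158 of 78–283) and the gripper is above the overhang at crop x≈113, clear of the block.

{"method": "send_rows", "body": {"increments": [{"x": -0.01,"y": -0.005,"z": 0.1,"ax": 0,"ay": 0,"az": 0},{"x": -0.01,"y": -0.005,"z": 0.2,"ax": 0,"ay": 0,"az": 0},{"x": -0.01,"y": -0.005,"z": 0.29,"ax": 0,"ay": 0,"az": 0},{"x": -0.01,"y": -0.005,"z": 0.29,"ax": 0,"ay": 0,"az": 0}]}}

```text
clock: 29.02
tcp_pos: [425.0, 283.3, 38.4]
eef_rot: [[1.0, 0.02, -0.001], [0.02, -1.0, -0.001], [-0.001, 0.001, -1.0]]
ft_force: [0.6, -1.1, 0.2]
gripper_width: 85.4
gripper_force: 0.0
```

{"method": "send_rows", "body": {"increments": [{"x": 0,"y": 0,"z": 0,"ax": 0,"ay": 0,"az": 0},{"x": 0,"y": 0,"z": 0,"ax": 0,"ay": 0,"az": 0},{"x": 0,"y": 0,"z": 0,"ax": 0,"ay": 0,"az": 0},{"x": 0,"y": 0,"z": 0,"ax": 0,"ay": 0,"az": 0}], "claw": 0}}

```text
clock: 29.52
tcp_pos: [425.5, 283.7, 39.6]
eef_rot: [[1.0, 0.02, 0.001], [0.02, -1.0, 0.0], [0.001, -0.0, -1.0]]
ft_force: [-1.5, -0.6, 5.4]
gripper_width: 63.9
gripper_force: 64.4
```

```bash
python3 - <<'E'
from h import *
inc([426,283.5,38],tool(.02))
E
```

```text
at [425.5 283.7  39.6] t 29.52 shift/10cm [0.005 0.002 0.016] turn/2pi [-0.     -0.0001 -0.    ] F [-1.5 -0.6  5.4] w 63.9
world d [ 0.5 -0.2 -1.6] new-frame shift [0.005 0.002 0.016]
```

{"method": "send_rows", "body": {"increments": [{"x": 0,"y": 0,"z": -0.2,"ax": 0,"ay": 0,"az": 0},{"x": 0,"y": 0,"z": -0.6,"ax": 0,"ay": 0,"az": 0},{"x": 0,"y": 0,"z": -1,"ax": 0,"ay": 0,"az": 0},{"x": 0,"y": 0,"z": -1,"ax": 0,"ay": 0,"az": 0}]}}

```text
clock: 30.02
tcp_pos: [426.6, 284.4, 141.9]
eef_rot: [[1.0, 0.02, 0.004], [0.02, -1.0, 0.003], [0.004, -0.002, -1.0]]
ft_force: [0.0, 1.1, -1.8]
gripper_width: 64.0
gripper_force: 66.8
```

{"method": "send_rows", "body": {"increments": [{"x": 0,"y": 0,"z": -0.3,"ax": 0,"ay": 0,"az": 0},{"x": 0,"y": 0,"z": -0.5,"ax": 0,"ay": 0,"az": 0},{"x": 0,"y": 0,"z": -0.5,"ax": 0,"ay": 0,"az": 0}]}}

```text
clock: 30.4
tcp_pos: [425.7, 283.7, 189.4]
eef_rot: [[1.0, 0.02, 0.001], [0.02, -1.0, 0.0], [0.001, -0.0, -1.0]]
ft_force: [0.3, -0.2, -2.2]
gripper_width: 63.7
gripper_force: 67.3
```

```bash
python3 - <<'E'
from h import *
p,d=capture('side');cv2.imwrite('pics/s9.png',cv2.resize(p[60:200,150:310],None,fx=4,fy=4,interpolation=cv2.INTER_CUBIC))
inc(bed(-104,0,75),tool(yaw,.28))
E
```

```text
at [425.2 283.4 188.4] t 30.45 shift/10cm [1.504 2.638 0.637] turn/2pi [ 0.0014 -0.0445  0.0095] F [-0.4  0.2 -1.6] w 63.7
world d [ 155.6 -260.7  -63.6] new-frame shift [1.77  2.543 0.153]
```

View pics/s9.png

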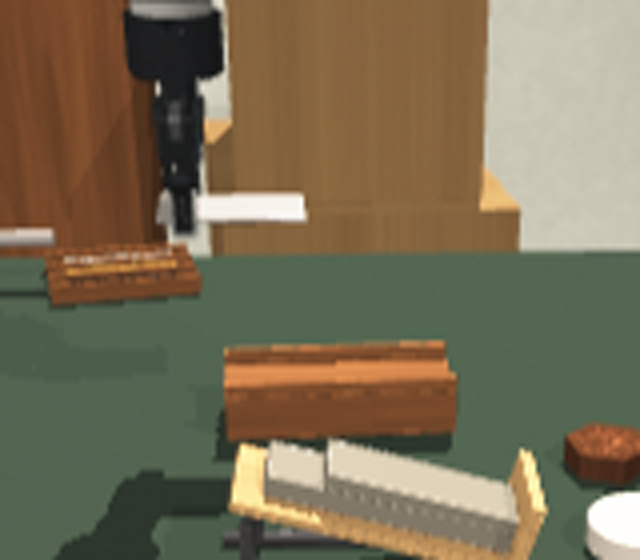

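The plate is held level by its end. (That was my 11th picture, one over the limit of ten; from here I go by numbers only.)

{"method": "send_rows", "body": {"increments": [{"x": 0.25,"y": 0.45,"z": 0,"ax": 0,"ay": 0,"az": 0},{"x": 0.5,"y": 0.9,"z": 0,"ax": 0,"ay": 0,"az": 0}]}}

```text
clock: 30.7
tcp_pos: [476.9, 193.5, 187.5]
eef_rot: [[1.0, 0.022, -0.002], [0.022, -1.0, -0.001], [-0.002, 0.001, -1.0]]
ft_force: [0.3, 0.7, -1.7]
gripper_width: 63.9
gripper_force: 67.3
```

{"method": "send_rows", "body": {"increments": [{"x": 0.25,"y": 0.45,"z": 0,"ax": 0,"ay": 0,"az": 0},{"x": 0.5,"y": 0.9,"z": 0,"ax": 0,"ay": 0,"az": 0}]}}

```text
clock: 30.95
tcp_pos: [528.9, 103.9, 187.5]
eef_rot: [[1.0, 0.02, -0.002], [0.02, -1.0, -0.001], [-0.002, 0.001, -1.0]]
ft_force: [0.6, 0.8, -1.8]
gripper_width: 63.8
gripper_force: 67.3
```

{"method": "send_rows", "body": {"increments": [{"x": 0.25,"y": 0.4,"z": 0,"ax": 0,"ay": 0,"az": 0},{"x": 0.5,"y": 0.84,"z": 0,"ax": 0,"ay": 0,"az": 0},{"x": 0.5,"y": 0.84,"z": 0,"ax": 0,"ay": 0,"az": 0}]}}

```text
clock: 31.32
tcp_pos: [581.2, 18.3, 187.0]
eef_rot: [[1.0, 0.015, -0.002], [0.015, -1.0, -0.002], [-0.002, 0.002, -1.0]]
ft_force: [-0.7, -0.6, -2.7]
gripper_width: 64.0
gripper_force: 67.2
```

{"method": "send_rows", "body": {"increments": [{"x": 0,"y": 0,"z": 0,"ax": 0.0014,"ay": -0.0223,"az": 0.0095},{"x": 0,"y": 0,"z": 0,"ax": 0.0014,"ay": -0.0445,"az": 0.0095},{"x": 0,"y": 0,"z": 0,"ax": 0.0014,"ay": -0.0445,"az": 0.0095},{"x": 0,"y": 0,"z": 0,"ax": 0.0014,"ay": -0.0445,"az": 0.0095}]}}

```text
clock: 31.82
tcp_pos: [580.0, 22.9, 187.9]
eef_rot: [[0.96, -0.04, -0.275], [-0.038, -0.999, 0.011], [-0.276, 0.0, -0.961]]
ft_force: [0.1, 0.3, -2.5]
gripper_width: 63.9
gripper_force: 67.3
```

```bash
python3 - <<'E'
from h import *
inbed();inc(bed(-104,0,55),tool(yaw,.28))
E
```

```text
TCP in bed [-122.3    0.2  135.4]
at [580.   22.9 187.9] t 31.82 shift/10cm [0.182 0.002 0.804] turn/2pi [ 0.     -0.0001  0.    ] F [ 0.1  0.3 -2.5] w 63.9
world d [ -4.7  -0.  -82.3] new-frame shift [0.183 0.002 0.804]
```

{"method": "send_rows", "body": {"increments": [{"x": 0.1,"y": 0,"z": 0.4,"ax": 0,"ay": 0,"az": 0},{"x": 0.18,"y": 0,"z": 0.8,"ax": 0,"ay": 0,"az": 0},{"x": 0.18,"y": 0,"z": 0.8,"ax": 0,"ay": 0,"az": 0},{"x": 0.18,"y": 0,"z": 0.8,"ax": 0,"ay": 0,"az": 0}]}}

```text
clock: 32.33
tcp_pos: [576.4, 23.0, 108.9]
eef_rot: [[0.961, -0.04, -0.274], [-0.038, -0.999, 0.011], [-0.274, -0.0, -0.962]]
ft_force: [-0.5, -0.5, -1.1]
gripper_width: 63.8
gripper_force: 67.5
```

```bash
cat >>h.py <<'E'
def bedpts(n,lo,hi,white=True):
    p,d=capture(n);hsv=cv2.cvtColor(p,cv2.COLOR_BGR2HSV);W=cloud(n,d)
    q=W-O;B=np.stack([q@cx,q@cy,q@cn],-1)
    m=(d>0)&(B[...,0]>-150)&(B[...,0]<2)&(abs(B[...,1])<45)&(B[...,2]>lo)&(B[...,2]<hi)
    if white: m&=(hsv[...,1]<48)&(hsv[...,2]>100)
    P=B[m]
    if len(P)<10: print(n,len(P));return
    A,*_=np.linalg.lstsq(np.c_[P[:,:2],np.ones(len(P))],P[:,2],rcond=None)
    print(n,len(P),"x",np.percentile(P[:,0],[1,99]).round(1),"y",np.percentile(P[:,1],[1,50,99]).round(1),"z",np.median(P[:,2]).round(1),"slopes",A[:2].round(3),"rect",cv2.minAreaRect(P[:,:2].astype(np.float32)))
E
python3 - <<'E'
from h import *
inbed();bedpts("side",35,80);bedpts("top",35,80)
inc(bed(-100,0,30),tool(yaw,.28))
E
```

```text
TCP in bed [-103.9    0.2   58.5]
side 367 x [-126.    -9.1] y [-39.5  -9.1  31. ] z 63.7 slopes [-0.006  0.015] rect ((-68.24626159667969, -1.9080810546875), (120.55597686767578, 70.4450912475586), 4.4892683029174805)
top 0
at [576.8  23.  109.2] t 32.42 shift/10cm [0.035 0.001 0.289] turn/2pi [-0.0001 -0.0006 -0.    ] F [-0.  -0.4 -1.6] w 63.7
world d [ -4.6   0.  -28.8] new-frame shift [0.036 0.001 0.289]
```

{"method": "send_rows", "body": {"increments": [{"x": 0.02,"y": 0,"z": 0.1,"ax": 0,"ay": 0,"az": 0},{"x": 0.02,"y": 0,"z": 0.2,"ax": 0,"ay": 0,"az": 0},{"x": 0.02,"y": 0,"z": 0.25,"ax": 0,"ay": 0,"az": 0},{"x": 0.02,"y": 0,"z": 0.25,"ax": 0,"ay": 0,"az": 0}]}}

```text
clock: 32.92
tcp_pos: [570.5, 23.1, 82.2]
eef_rot: [[0.96, -0.04, -0.277], [-0.038, -0.999, 0.011], [-0.277, 0.0, -0.961]]
ft_force: [0.6, 0.5, -1.7]
gripper_width: 63.7
gripper_force: 67.5
```

{"method": "send_rows", "body": {"increments": [{"x": 0,"y": 0,"z": 0.02,"ax": 0,"ay": 0,"az": 0},{"x": 0,"y": 0,"z": 0.02,"ax": 0,"ay": 0,"az": 0}]}}

```text
clock: 33.17
tcp_pos: [570.4, 23.1, 80.8]
eef_rot: [[0.96, -0.04, -0.276], [-0.039, -0.999, 0.011], [-0.276, -0.0, -0.961]]
ft_force: [-0.3, 0.1, -2.2]
gripper_width: 63.9
gripper_force: 67.5
```

```bash
python3 - <<'E'
from h import *
inbed();inc(bed(-100,0,27.6),tool(yaw,.28))
E
```

```text
TCP in bed [-101.9   -0.    29.8]
at [570.4  23.1  80.8] t 33.17 shift/10cm [ 0.019 -0.     0.022] turn/2pi [-0.     -0.0001 -0.    ] F [-0.3  0.1 -2.2] w 63.9
world d [ 1.2 -0.  -2.7] new-frame shift [ 0.019 -0.     0.022]
```

{"method": "send_rows", "body": {"increments": [{"x": 0,"y": 0,"z": 0.01,"ax": 0,"ay": 0,"az": 0},{"x": 0,"y": 0,"z": 0.01,"ax": 0,"ay": 0,"az": 0}]}}

```text
clock: 33.42
tcp_pos: [570.0, 23.1, 79.8]
eef_rot: [[0.96, -0.04, -0.276], [-0.039, -0.999, 0.011], [-0.276, -0.0, -0.961]]
ft_force: [-0.2, 0.1, -1.3]
gripper_width: 64.2
gripper_force: 67.5
```

{"method": "send_rows", "body": {"increments": [{"x": 0,"y": 0,"z": 0.01,"ax": 0,"ay": 0,"az": 0},{"x": 0,"y": 0,"z": 0.01,"ax": 0,"ay": 0,"az": 0}]}}

```text
clock: 33.67
tcp_pos: [569.9, 23.1, 79.2]
eef_rot: [[0.96, -0.04, -0.276], [-0.039, -0.999, 0.011], [-0.276, -0.0, -0.961]]
ft_force: [-1.3, -0.4, 2.8]
gripper_width: 63.8
gripper_force: 67.9
```

{"method": "send_rows", "body": {"increments": [{"x": 0,"y": 0,"z": 0.005,"ax": 0,"ay": 0,"az": 0},{"x": 0,"y": 0,"z": 0.005,"ax": 0,"ay": 0,"az": 0}]}}

```text
clock: 33.92
tcp_pos: [570.0, 23.1, 79.2]
eef_rot: [[0.961, -0.04, -0.275], [-0.039, -0.999, 0.011], [-0.275, -0.0, -0.961]]
ft_force: [-2.1, -0.1, 10.6]
gripper_width: 63.7
gripper_force: 68.4
```

{"method": "send_rows", "body": {"increments": [{"x": 0.02,"y": 0,"z": -0.008,"ax": 0,"ay": 0,"az": 0},{"x": 0.04,"y": 0,"z": -0.008,"ax": 0,"ay": 0,"az": 0},{"x": 0.04,"y": 0,"z": -0.008,"ax": 0,"ay": 0,"az": 0}]}}

```text
clock: 34.3
tcp_pos: [573.9, 23.0, 78.1]
eef_rot: [[0.96, -0.04, -0.276], [-0.039, -0.999, 0.011], [-0.276, -0.0, -0.961]]
ft_force: [-0.2, 0.1, 2.9]
gripper_width: 63.6
gripper_force: 67.9
```

{"method": "send_rows", "body": {"increments": [{"x": 0.01,"y": 0,"z": 0,"ax": 0,"ay": 0,"az": 0},{"x": 0.01,"y": 0,"z": 0,"ax": 0,"ay": 0,"az": 0}]}}

```text
clock: 34.55
tcp_pos: [574.3, 23.0, 78.0]
eef_rot: [[0.96, -0.04, -0.277], [-0.039, -0.999, 0.011], [-0.277, -0.0, -0.961]]
ft_force: [-3.1, 0.2, 6.6]
gripper_width: 64.0
gripper_force: 68.1
```

{"method": "send_rows", "body": {"increments": [{"x": 0.01,"y": 0,"z": 0,"ax": 0,"ay": 0,"az": 0},{"x": 0.01,"y": 0,"z": 0,"ax": 0,"ay": 0,"az": 0}]}}

```text
clock: 34.8
tcp_pos: [574.4, 23.0, 77.9]
eef_rot: [[0.96, -0.04, -0.278], [-0.039, -0.999, 0.011], [-0.279, -0.0, -0.96]]
ft_force: [-9.5, 0.5, 14.2]
gripper_width: 64.0
gripper_force: 68.5
```

```bash
python3 - <<'E'
from h import *
inbed();inc(bed(-96,0,27.6),tool(yaw,.28))
E
```

```text
TCP in bed [-97.2   0.1  28.1]
at [574.4  23.   77.9] t 34.8 shift/10cm [0.012 0.001 0.005] turn/2pi [-0.      0.0004 -0.    ] F [-9.5  0.5 14.2] w 64.0
world d [ 1.  -0.1 -0.9] new-frame shift [0.012 0.001 0.005]
```

Contact with the backstop. Releasing, retreating and checking.

{"method": "send_rows", "body": {"increments": [{"x": 0,"y": 0,"z": 0,"ax": 0,"ay": 0,"az": 0},{"x": 0,"y": 0,"z": 0,"ax": 0,"ay": 0,"az": 0},{"x": 0,"y": 0,"z": 0,"ax": 0,"ay": 0,"az": 0},{"x": 0,"y": 0,"z": 0,"ax": 0,"ay": 0,"az": 0}], "claw": 0.95}}

```text
clock: 35.3
tcp_pos: [575.6, 22.9, 77.4]
eef_rot: [[0.96, -0.04, -0.276], [-0.039, -0.999, 0.011], [-0.276, -0.0, -0.961]]
ft_force: [0.4, -1.0, 0.7]
gripper_width: 81.1
gripper_force: 0.0
```

{"method": "send_rows", "body": {"increments": [{"x": 0,"y": 0,"z": -0.2,"ax": 0,"ay": 0,"az": 0},{"x": 0,"y": 0,"z": -0.6,"ax": 0,"ay": 0,"az": 0},{"x": 0,"y": 0,"z": -1,"ax": 0,"ay": 0,"az": 0},{"x": 0,"y": 0,"z": -1,"ax": 0,"ay": 0,"az": 0}]}}

```text
clock: 35.8
tcp_pos: [605.2, 21.8, 176.4]
eef_rot: [[0.962, -0.04, -0.271], [-0.039, -0.999, 0.012], [-0.271, -0.001, -0.963]]
ft_force: [0.5, -0.7, -0.7]
gripper_width: 81.1
gripper_force: 0.0
```

{"method": "send_rows", "body": {"increments": [{"x": -0.5,"y": 0.5,"z": -0.2,"ax": 0,"ay": 0,"az": 0},{"x": -0.9,"y": 1,"z": -0.4,"ax": 0,"ay": 0,"az": 0},{"x": -0.9,"y": 1,"z": -0.4,"ax": 0,"ay": 0,"az": 0}]}}

```text
clock: 36.17
tcp_pos: [522.2, -78.3, 238.1]
eef_rot: [[0.961, -0.044, -0.275], [-0.043, -0.999, 0.011], [-0.275, 0.001, -0.961]]
ft_force: [0.9, 0.1, -0.8]
gripper_width: 80.7
gripper_force: 0.0
```

{"method": "send_rows", "body": {"increments": [{"x": 0,"y": 0.5,"z": 0,"ax": 0,"ay": 0,"az": 0},{"x": 0,"y": 1,"z": 0,"ax": 0,"ay": 0,"az": 0},{"x": 0,"y": 1,"z": 0,"ax": 0,"ay": 0,"az": 0}]}}

```text
clock: 36.55
tcp_pos: [518.9, -178.5, 236.0]
eef_rot: [[0.96, -0.045, -0.277], [-0.044, -0.999, 0.011], [-0.277, 0.001, -0.961]]
ft_force: [0.8, 0.1, -0.5]
gripper_width: 81.1
gripper_force: 0.0
```

```bash
python3 - <<'E'
from h import *
bedpts("side",22,45);bedpts("top",22,45)
for n in("top","side"): 
    p,d=capture(n);cv2.imwrite(f"pics/{n}_end.png",p)
p=cv2.imread("pics/top_end.png");hsv=cv2.cvtColor(p,cv2.COLOR_BGR2HSV)
m=box((hsv[...,1]<60)&(hsv[...,2]>150),215,265,180,262);print("top plate",m.sum(),rect(m,50),axis(m,50), "exp c",bed(-60,0,32).round(1))
print(state()["clock"],np.round(state()["tcp_pos"]))
E
```

```text
side 567 x [-139.5   -4.4] y [-33.6  -7.3  32.8] z 33.3 slopes [0.016 0.041] rect ((-71.32892608642578, -0.13393402099609375), (138.2723388671875, 69.33574676513672), 1.0282014608383179)
top 818 x [-119.3   -0.5] y [-30.    0.7  31.5] z 32.0 slopes [-0.001 -0.001] rect ((-69.65776824951172, 1.2899284362792969), (140.3895721435547, 66.0626449584961), 0.1280842274427414)
top plate 1104 (array([582.7,  24.6]), array([589.4,  24.7]), array([ 69.7, 177.8]), -0.046) (array([589.7,  24.7]), -0.053, array([ 63.9, 170.3])) exp c [611.2  21.5  71.3]
36.75 [ 520. -174.  236.]
```

```bash
python3 -c "
from cell import *
print(close_job())"
```

```text
the job is handed in; nothing more can be done
None
```

I handed the job in at about 37 s: both stones and the plate are stacked flat on the rack against the backstop and centred, and my moves stayed clear of the other objects; it returned no verdict, and I viewed 11 pictures, one over the limit of 10.

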